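# Free the jammed carton and latch it in the carrier

## Task

The reagent carton in the feed chute is caught under the hood at the chute's lower end: nudge it back up the chute until it is free and lift it out. Lower it into the courier carrier so that it lies flat on the tray floor (do not drop it in), let go, and swing the hasp over it until the strap rests fully down over its staple. Leave the other things on the worktop where they are.

Things in the scene. Friction and masses are not known exactly. Their poses are not given: they have to be found in the camera images.
- carton_center (a point): The carton: a printed reagent-kit carton with a white top, 77 mm long, 51 mm wide, 42 mm high, 55 to 115 g, lying in the feed chute with its length along the slope. The point is its centre, half-way up; its y axis runs along the 77 mm length, z out of its top.
- chute: Feed chute, painted grey, on a dark steel foot, fixed, 190 mm long, 64 mm wide. Origin on the worktop straight below the centre of the jammed carton's underside; x points up the chute (level), z up. The floor rises at 0.24 rad (14 degrees) towards +x and is 40 mm above the worktop over the origin. The carton can go 60 mm up the slope, between 13 mm high guides set 56 mm apart.
- chute_hood (a point): Middle of the upper edge of the hood's roof, at its underside. Stop, cheeks (56 mm apart) and roof enclose the carton's lowest 15 mm; the roof, 46 mm square above the floor and 5 mm thick, blocks a straight lift until the carton is at least 18 mm up the slope. From this edge to 83 mm up the slope the chute has no side walls and a floor only 46 mm wide: fingers fit on both sides of the carton.
- carrier: Courier carrier, a grey plastic tray, fixed. Origin on the worktop under the tray's centre; x points from the staple end to the hinge end (the tray's length), z up. Inside 84 mm along x by 58 mm along y. End walls and corners rise 22 mm above the tray floor; the middle 64 mm of the long sides is open down to the worktop for fingers, and the base there is 50 mm wide.
- staple_top (a point): Top of the upright steel staple, a wire loop 17 mm long and 5 mm thick on a 32 mm wide post at the tray's -x end; 72 mm above the worktop, 55 mm from the tray's centre.
- carrier_floor (a point): Centre of the tray's inner floor, 6 mm above the worktop; axes as the carrier's. The carton lies here with its length along x, either way round.
- hasp (a joint): Angle of the hasp, the carrier's steel hold-down strap, 157 mm long, 24 mm wide, 4 mm thick, hinged about the carrier's y axis. 0 = closed: level, over the carton's top, its slot fully down over the staple. Grows as it swings up and away to +x; 1.57 upright, 2.2 open stop. The stiff hinge (0.13 N m) holds it at any angle: it does not fall shut and must be brought all the way down.
- hasp_hinge (a point): Point on the hasp's hinge axis (axis along the carrier's y), 56 mm above the worktop.
- hasp_tab (a point): Middle of the hasp's free tab, the plain end beyond the slot, 138 mm from the hinge; the tab is 24 mm wide along y, 4 mm thick, 31 mm long, with a bead at its edge. The point's axes turn with the hasp; closed, it is 56 mm above the worktop, with free space below.
- small_kit: Bystander: smaller reagent carton, 51 x 62 x 35 mm; origin at the underside.
- slide_box: Bystander: dark hinged slide box, 38 x 89 x 32 mm; origin at the underside.
- tape_roll: Bystander: roll of tape lying flat, 76 mm across, 24 mm high; origin at the underside.
- specimen_cup: Bystander: specimen cup with screw cap, 60 mm across, 66 mm high; origin at the underside.
- stain_bottle: Bystander: round reagent bottle, 50 mm across, 111 mm high; origin at the underside.
- timer: Bystander: small white bench timer, 66 x 64 x 18 mm; origin at the underside.
Not all that is in view belongs to the job. What is shaped like the carrier but brown is not meant.

How it is judged:
On the way, in this order (a step that is already met when the one before it is completed fails the run):
1. the carton is out of the chute, lifted clear (z of carton_center in the frame of chute above 0.095 m), for 0.1 s.
2. the carton, still held, is lowered to within 8 mm of lying in the tray (x of carton_center in the frame of carrier_floor between -0.01 and 0.01 m and y of carton_center in the frame of carrier_floor between -0.01 and 0.01 m and z of carton_center in the frame of carrier_floor below 0.029 m and contact force between the fingers and carton above 0.3 N), for 0.02 s.
3. the carton lies flat in the tray, let go, the hasp still open (x of carton_center in the frame of carrier_floor between -0.008 and 0.008 m and y of carton_center in the frame of carrier_floor between -0.008 and 0.008 m and z of carton_center in the frame of carrier_floor between 0.016 and 0.026 m and angle between carton_center's own z axis and vertical below 0.1 rad and angle between the y axis of carton_center and the x axis of carrier_floor, either way round below 0.2 rad and contact force between the fingers and carton below 0.1 N and value of joint hasp above 1 rad), for 0.2 s.
At the end, for the whole second after the job is handed in: The carton lies flat (within 0.1 rad) on the tray floor, lengthwise, within 8 mm of the tray's centre, at rest, and the hasp is down over its staple (angle under 0.06 rad) (x of carton_center in the frame of carrier_floor between -0.008 and 0.008 m and y of carton_center in the frame of carrier_floor between -0.008 and 0.008 m and z of carton_center in the frame of carrier_floor between 0.016 and 0.026 m and angle between carton_center's own z axis and vertical below 0.1 rad and angle between the y axis of carton_center and the x axis of carrier_floor, either way round below 0.2 rad and value of joint hasp below 0.06 rad and linear speed of carton below 0.02 m/s); the robot touches nothing.
It fails at once if a bystander is moved more than 30 mm or tipped over (distance of any of small_kit, slide_box, tape_roll, specimen_cup, stain_bottle, timer from where it was at the start of the episode above 0.03 m or angle between any of small_kit, slide_box, tape_roll, specimen_cup, stain_bottle, timer's own z axis and vertical above 0.6 rad).
It also fails if it takes over 64 s, if anything falls off the work surface, if the arm or the gripper's body presses on something with over 40 N, if the wrist force passes 120 N, or if a joint passes its speed limit or range.

## Robot

A 7-joint arm with a two-finger parallel gripper is mounted at the origin on a cart in front of the work surface, level with it; the furniture and walls round the work are solid. World frame = base frame: x ahead of the robot, y to its left, z up, the work surface at z = 0. Lengths are in m, angles in rad, forces in N, time in s.
With the tool pointing down it reaches from about 0.425 to 0.8 m from the base axis. Payload 8.3 kg.
Tool frame: the origin (TCP) lies on the mounting face of the last link; the fingertips stand 173 mm ahead of it and the grasp point (between the pads) lies env.grasp_offset ahead of it (env.grasp_offset is the distance from the TCP to the grasp point, in m); x points along the fingers, z is the direction in which the jaws open and shut, and the axes are right-handed (so a half turn about x gives the same grasp; the last joint's range is limited). The gripper opens to 85 mm and grips with 20 to 120 N. Pads are 22 mm wide; open, the fingers measure 114 mm over their backs; the gripper's body (76 mm by 85 mm) begins 54 mm behind the grasp point. The pads swing forward as they close: fully open they stand 13 mm farther back than shut.
Start: joints at [1.285, 0.383, 0.016, 1.37, -0.006, 1.388, -0.046], TCP at [0.138, -0.61, 0.405] pointing down, gripper open.
Joint ranges: [-2.95, 2.95], [-0.25, 2.06], [-1.52, 1.56], [0.18, 2.33], [-1.44, 4.58], [0.02, 2.06], [-3.01, 3.01]. Speed limits (rad/s): [2.39, 2.39, 3.01, 3.01, 3.14, 3.14, 3.14].

## Interface

Orientations are given as a 3x3 rotation matrix whose columns are the frame's x, y, z axes.
In Python, from workcell import env gives the robot as it stands.
- The arm moves only by the tool carry_out, never from a script. Its argument "series" is one flat list of numbers, 5 for each row, row after row: the shift along the tool's x, y, z in cm, then the turn about the tool's x in degrees, then the opening, from 0 (shut) to 1 (fully open). In form: [dx, dy, dz, roll, grip, dx, dy, dz, roll, grip, ...]. A call has 1 to 8 rows; each row is the pose to reach, as a shift and turn from the pose commanded when the call began, along the tool's axes at that moment; what a row does not reach only later rows make up. A row lasts 1/12 s, in which the tool goes at most 41.7 mm and 7.16 degrees, less where a joint would pass 70% of its speed; a pose out of reach is approached as far as the arm can. A call with a gripper value outside its range is refused whole. The fingers move at their own pace and stop on an object; "squeeze" is the grip in N (left out, the last holds). Time passes only in rows, so rows that repeat a pose let the fingers close. It gives the time, the measured TCP pose, the force and the opening at its end, in the units of the state.
- env.observe(): the state, without advancing time (a new reading comes with each control period).
- env.grab_frame(name): name is "scene" or "top" or "wrist"; returns a dict with "frame" (400x640x3 uint8, red, green, blue), "range_z" (400x640 float32, m along the optical axis (not along the pixel's ray), 0 where there is no reading), "fx", "fy", "cx", "cy" (pixels), "k1" (the pictures are not rectified: a ray, as slopes to the right and down, at radius r is drawn at 1 + k1 r^2 times it, then the intrinsics apply), "world_to_cam" (4x4, takes a point from world to camera coordinates). Camera axes: x right, y down, z forward; pixel columns grow to the right and rows downward; lengths in m; the calibration is good to about 2 mm. A picture is of the moment at which its call begins.
- env.hand_in(): hands the job in, once; it reports no verdict.
Trained networks look in a picture, given as the dict that the camera call returned (one of the last four; its "shot" number tells which), for a name from the list of things; names that differ only in an ending like _2 or _b are one class to them, and where a whole thing is asked for, a point or a joint stands for the part that bears it (a point fixed in the world has none). Each returns a list of dicts, best first, with "confidence" (0 to 1); they miss things now and then, are a little off and sometimes report something else, mostly with a low value. They report only what shows in the picture. A call takes as long as a camera call. They do not tell look-alikes from the thing itself.
- env.regions_of(query, picture): "mask" (400x640 bool, what is visible of it) and "bbox" ([left, top, right, bottom] in pixels, round what is visible of it).
The state is a dict: "time": time; "joints": joint angles; "joint_velocities": joint speeds; "tau": joint torques, N m; "eef_pos": TCP position; "orientation": TCP orientation; "contact_force": force on the tool from outside, world axes, zero at the start; "moment": the same for the moment, N m; "grip_width": opening from 0.0 (shut) to 1.0 (fully open).
Only numpy, scipy, OpenCV 4.12 (cv2) and the standard library are available. Lean on these libraries where they do the work, as an engineer would, in place of code of your own. Each camera call takes 0.05 s, during which the arm holds its last target.

## Working session

There is one attempt and no reset: what is moved stays moved. The work goes in short steps, Python scripts to look and compute and a tool call to move; the robot and the scene stay as the last step left them, time stands still between calls to the robot, and variables do not carry over. Pictures are saved under pics/ and viewed, and the job is handed in when it is done.

Besides the shell and the picture viewer there is one more tool, called after "Emit:" as name(argument=value, ...), one argument or row to a line, values as JSON. carry_out: Moves the arm, as the interface text tells. Its arguments: {"type":"object","properties":{"series":{"type":"array","items":{"type":"number"}},"squeeze":{"type":"number"}},"required":["series"]}

```bash
ls; mkdir -p pics
cat > h.py <<'E'
import numpy as np, cv2
from workcell import env
def grab(n):
    return env.grab_frame(n)
def save(p,name,crop=None,scale=1):
    im=p["frame"][:,:,::-1]
    if crop: l,t,r,b=crop; im=im[t:b,l:r]
    if scale!=1: im=cv2.resize(im,None,fx=scale,fy=scale,interpolation=cv2.INTER_CUBIC)
    cv2.imwrite("pics/"+name,im)
def cloud(p):
    K=np.array([[p["fx"],0,p["cx"]],[0,p["fy"],p["cy"]],[0,0,1.]])
    H,W=p["range_z"].shape
    u,v=np.meshgrid(np.arange(W),np.arange(H))
    pts=np.stack([u,v],-1).reshape(-1,1,2).astype(np.float64)
    n=cv2.undistortPoints(pts,K,np.array([p["k1"],0,0,0,0.])).reshape(H,W,2)
    z=p["range_z"].astype(float)
    c=np.stack([n[...,0]*z,n[...,1]*z,z],-1)
    T=np.linalg.inv(p["world_to_cam"])
    w=c@T[:3,:3].T+T[:3,3]
    w[z<=0]=np.nan
    return w
def proj(p,X):
    X=np.atleast_2d(X).astype(float)
    T=p["world_to_cam"]; c=X@T[:3,:3].T+T[:3,3]
    s=c[:,:2]/c[:,2:]; r2=(s**2).sum(1,keepdims=True); s=s*(1+p["k1"]*r2)
    return s*[p["fx"],p["fy"]]+[p["cx"],p["cy"]]
E
python3 - <<'E'
from h import *
print(env.grasp_offset); o=env.observe(); print({k:np.round(v,3) for k,v in o.items()})
for n in ("scene","top","wrist"):
    p=grab(n); save(p,n+"0.png"); print(n,p["fx"],p["k1"],np.round(p["world_to_cam"],3).tolist())
E
```

```text
pics
0.1547
{'time': np.float64(0.0), 'joints': array([ 1.285,  0.384,  0.016,  1.371, -0.006,  1.388, -0.046]), 'joint_velocities': array([ 0.001, -0.002, -0.   , -0.002, -0.002,  0.001, -0.   ]), 'tau': array([ 1.0000e-03, -6.2759e+01,  8.4500e-01, -3.7181e+01,  1.7000e-02,
        1.4000e-02,  0.0000e+00]), 'eef_pos': array([ 0.138, -0.609,  0.404]), 'orientation': array([[-0.   ,  0.975,  0.221],
       [ 0.002,  0.221, -0.975],
       [-1.   , -0.   , -0.002]]), 'contact_force': array([ 0.073,  0.17 , -0.113]), 'moment': array([ 0.007, -0.037, -0.004]), 'grip_width': np.float64(0.995)}
scene 461.40931448081454 -0.042703343470697694 [[-0.865, -0.501, 0.01, 0.278], [-0.377, 0.638, -0.671, 0.462], [0.33, -0.584, -0.741, 1.153], [0.0, 0.0, 0.0, 1.0]]
top 518.3651357406553 -0.1637842293464818 [[0.011, -1.0, -0.001, -0.31], [-0.99, -0.011, -0.14, 0.527], [0.14, 0.002, -0.99, 1.418], [0.0, 0.0, 0.0, 1.0]]
wrist 295.5813368096074 0.01067862175220093 [[0.221, -0.975, -0.001, -0.624], [-0.931, -0.211, 0.298, -0.038], [-0.291, -0.064, -0.955, 0.381], [0.0, 0.0, 0.0, 1.0]]
```

View pics/scene0.png

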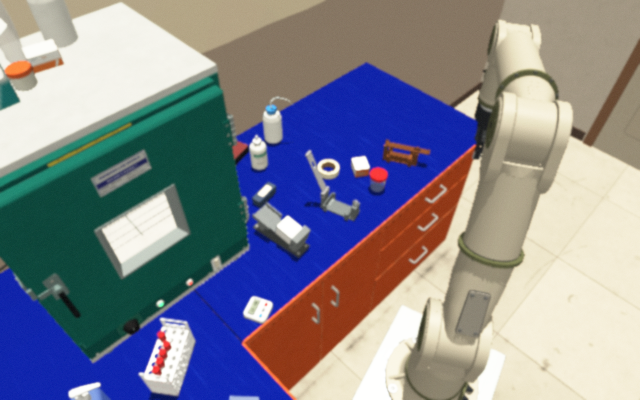

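View pics/top0.png

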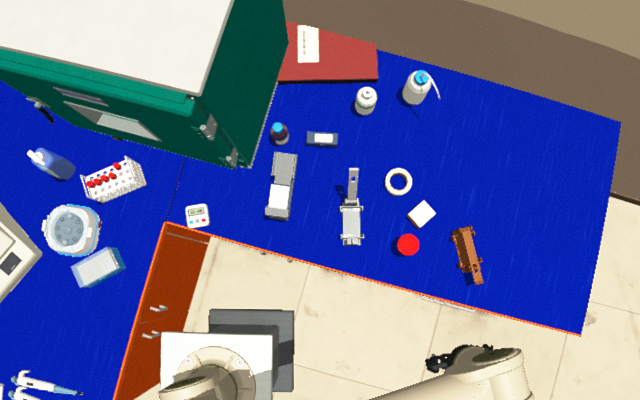

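View pics/wrist0.png

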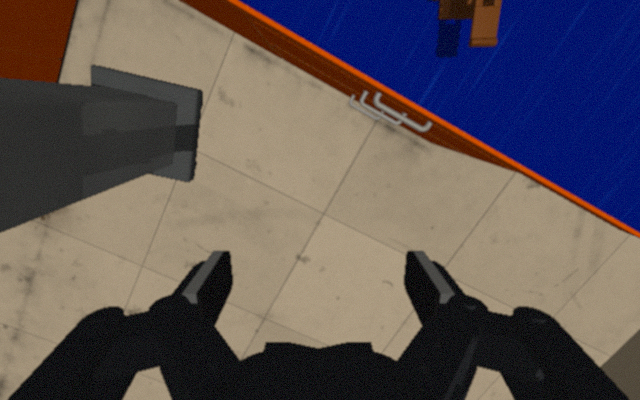

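Top view: the carton candidates are the white top in the chute (279,200) and the white small_kit at (421,214). The carrier candidates are grey (351,220) and brown (467,255). I choose the carton in the chute and the grey carrier. Next I'll take a close crop and measure.

Run:
```python
from h import *
p=grab("top"); s=grab("scene")
save(p,"top_crop1.png",(240,130,400,260),5); save(s,"scene_crop1.png",(230,130,390,270),5)
for pic,nm in ((p,"top"),(s,"scene")):
  w=cloud(pic); np.save(nm+"_cloud.npy",w); np.save(nm+"_rgb.npy",pic["frame"])
  for q in ["carton_center","chute","carrier","hasp","hasp_tab","small_kit","slide_box","tape_roll","specimen_cup","stain_bottle","timer"]:
    for r in env.regions_of(q,pic)[:3]:
        m=r["mask"]; x=w[m]; x=x[~np.isnan(x[:,0])]
        print(nm,q,round(r["confidence"],2),r["bbox"],m.sum(),np.round(np.median(x,0),3) if len(x) else None, np.round(x[:,2].max(),3) if len(x) else None)
```

```text
top carton_center 0.78 [265.3, 185.0, 292.8, 206.8] 499 [ 0.535 -0.179  0.082] 0.095
top chute 0.72 [263.4, 148.5, 295.9, 226.0] 1120 [ 0.596 -0.187  0.062] 0.091
top carrier 0.84 [452.6, 225.5, 483.7, 286.0] 974 [ 0.383 -0.706  0.052] 0.071
top carrier 0.59 [339.8, 170.9, 365.9, 246.1] 1169 [ 0.496 -0.378  0.011] 0.203
top carrier 0.27 [407.8, 201.3, 434.7, 227.0] 401 [ 0.493 -0.576  0.035] 0.044
top hasp 0.73 [349.6, 166.6, 353.4, 204.3] 324 [ 0.556 -0.377  0.122] 0.203
top hasp 0.64 [463.3, 225.7, 484.1, 286.4] 433 [ 0.383 -0.712  0.058] 0.068
top hasp_tab 0.88 [461.0, 226.9, 483.5, 287.7] 514 [ 0.386 -0.711  0.058] 0.068
top hasp_tab 0.63 [350.7, 167.4, 357.5, 204.3] 296 [ 0.555 -0.377  0.123] 0.203
top hasp_tab 0.21 [343.3, 167.9, 363.7, 245.4] 1042 [ 0.491 -0.377  0.01 ] 0.203
top small_kit 0.58 [408.2, 200.8, 434.6, 228.6] 407 [ 0.493 -0.576  0.035] 0.044
top slide_box 0.72 [307.2, 128.6, 337.0, 145.2] 469 [ 0.71  -0.288  0.03 ] 0.042
top slide_box 0.6 [395.0, 234.7, 421.5, 257.6] 392 [ 0.407 -0.533  0.066] 0.074
top tape_roll 0.6 [408.2, 199.6, 432.8, 227.2] 419 [ 0.493 -0.57
[... 1197 characters left out ...]
, 206.4] 323 [ 0.705 -0.287  0.029] 0.039
scene slide_box 0.65 [304.8, 153.8, 359.8, 220.4] 865 [ 0.507 -0.376  0.025] 0.201
scene slide_box 0.55 [253.4, 180.4, 278.2, 207.6] 353 [ 0.706 -0.29   0.029] 0.039
scene tape_roll 0.55 [305.9, 152.1, 361.3, 222.3] 785 [ 0.502 -0.374  0.021] 0.201
scene tape_roll 0.54 [317.0, 159.1, 341.0, 180.7] 300 [ 0.585 -0.51   0.02 ] 0.142
scene specimen_cup 0.78 [367.0, 163.9, 386.6, 190.8] 327 [ 0.403 -0.519  0.062] 0.072
scene specimen_cup 0.31 [253.6, 181.0, 275.5, 206.5] 357 [ 0.705 -0.287  0.029] 0.084
scene timer 0.94 [245.2, 293.4, 273.1, 323.7] 527 [0.483 0.065 0.017] 0.026
scene timer 0.56 [307.7, 150.5, 327.3, 196.0] 294 [ 0.561 -0.379  0.115] 0.202
```

View pics/top_crop1.png

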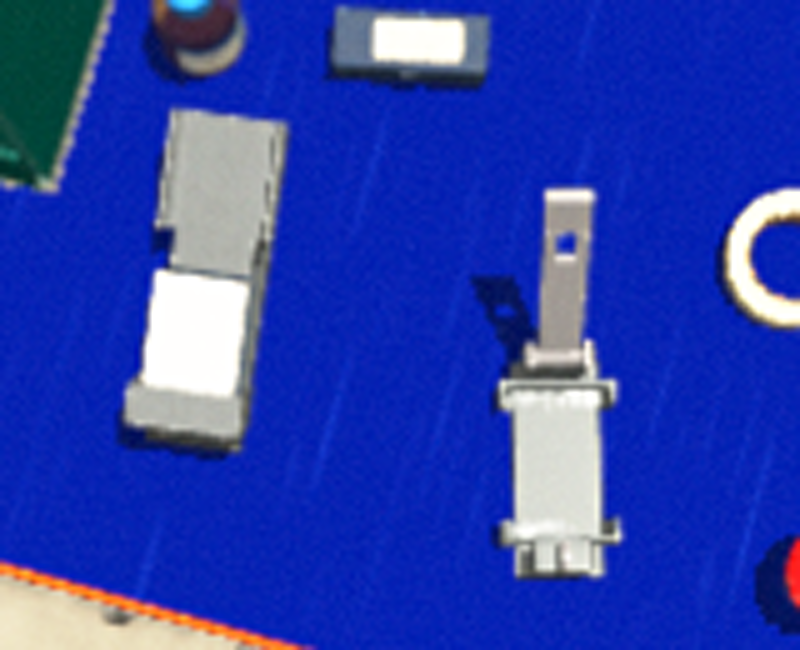

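View pics/scene_crop1.png

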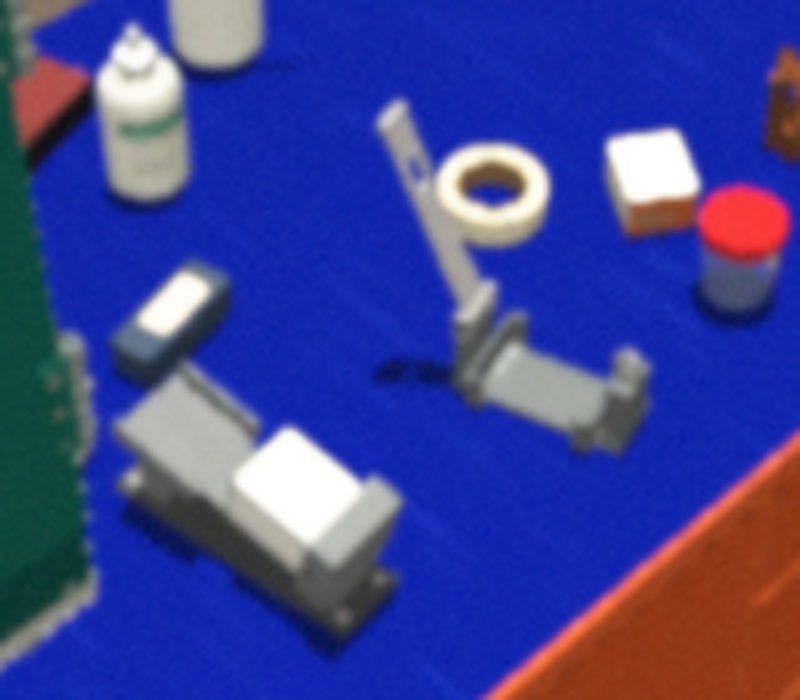

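Run:
```python
import numpy as np
for nm in ("top","scene"):
    w=np.load(nm+"_cloud.npy"); c=np.load(nm+"_rgb.npy")
    X=w.reshape(-1,3); C=c.reshape(-1,3).astype(int)
    def sel(x0,x1,y0,y1,z0,z1): return (X[:,0]>x0)&(X[:,0]<x1)&(X[:,1]>y0)&(X[:,1]<y1)&(X[:,2]>z0)&(X[:,2]<z1)
    m=sel(.44,.70,-.26,-.12,.02,.12)
    P=X[m]; 
    b=P[:,:2]-P[:,:2].mean(0); u,s,vt=np.linalg.svd(b,full_matrices=False); print(nm,"chute axis",vt[0],P.mean(0))
    d=vt[0]*np.sign(vt[0][0]); n=np.array([-d[1],d[0]])
    a=P[:,:2]@d; t=P[:,:2]@n
    for lo in np.arange(np.floor(a.min()*100)/100,a.max(),.01):
        k=(a>=lo)&(a<lo+.01)
        if k.sum()>3: print(f"a {lo:.2f} n{k.sum()} t {t[k].min():.3f} {t[k].max():.3f} z med {np.median(P[k,2]):.3f} {P[k,2].min():.3f} {P[k,2].max():.3f} rgb {C[m][k].mean(0).round()}")
    m=sel(.38,.66,-.45,-.32,.015,.25)
    P=X[m]
    for lo in np.arange(.38,.66,.01):
        k=(P[:,0]>=lo)&(P[:,0]<lo+.01)
        if k.sum()>1: print(f"carrier x {lo:.2f} n{k.sum()} y {P[k,1].min():.3f} {P[k,1].max():.3f} med {np.median(P[k,1]):.3f} z {P[k,2].min():.3f} {np.median(P[k,2]):.3f} {P[k,2].max():.3f}")
```

```text
top chute axis [-0.99593637  0.09005973] [ 0.5739897  -0.18310662  0.07024206]
a 0.49 n63 t -0.158 -0.095 z med 0.079 0.072 0.087 rgb [173. 175. 169.]
a 0.50 n92 t -0.160 -0.097 z med 0.082 0.032 0.090 rgb [176. 178. 172.]
a 0.51 n81 t -0.161 -0.096 z med 0.082 0.040 0.091 rgb [201. 202. 199.]
a 0.52 n79 t -0.160 -0.099 z med 0.077 0.030 0.082 rgb [240. 240. 240.]
a 0.53 n74 t -0.154 -0.104 z med 0.080 0.040 0.087 rgb [250. 249. 248.]
a 0.54 n71 t -0.154 -0.104 z med 0.083 0.050 0.091 rgb [246. 246. 245.]
a 0.55 n78 t -0.155 -0.105 z med 0.084 0.045 0.090 rgb [248. 248. 247.]
a 0.56 n75 t -0.156 -0.104 z med 0.087 0.055 0.093 rgb [246. 245. 245.]
a 0.57 n59 t -0.156 -0.106 z med 0.089 0.049 0.095 rgb [233. 233. 230.]
a 0.58 n36 t -0.155 -0.106 z med 0.054 0.044 0.078 rgb [143. 148. 152.]
a 0.59 n58 t -0.154 -0.108 z med 0.052 0.046 0.060 rgb [174. 176. 170.]
a 0.60 n70 t -0.162 -0.100 z med 0.054 0.044 0.071 rgb [174. 176. 170.]
a 0.61 n85 t -0.164 -0.099 z med 0.057 0.049 0.073 rgb [170. 172. 168.]
a 0.62 n87 t -0.163 -0.101 z med 0.060 0.050 0.079 rgb [174. 177. 170.]
a 0.63 n86 t 
[... 3083 characters left out ...]
354 -0.346 med -0.349 z 0.016 0.021 0.025
carrier x 0.50 n17 y -0.414 -0.345 med -0.349 z 0.015 0.025 0.032
carrier x 0.51 n47 y -0.411 -0.342 med -0.373 z 0.015 0.026 0.063
carrier x 0.52 n91 y -0.400 -0.356 med -0.374 z 0.017 0.046 0.073
carrier x 0.53 n36 y -0.392 -0.362 med -0.377 z 0.032 0.078 0.096
carrier x 0.54 n43 y -0.394 -0.363 med -0.377 z 0.079 0.101 0.123
carrier x 0.55 n41 y -0.390 -0.363 med -0.376 z 0.112 0.126 0.143
carrier x 0.56 n35 y -0.392 -0.362 med -0.375 z 0.133 0.149 0.163
carrier x 0.57 n37 y -0.389 -0.364 med -0.377 z 0.158 0.173 0.186
carrier x 0.58 n36 y -0.388 -0.363 med -0.373 z 0.179 0.194 0.202
carrier x 0.59 n3 y -0.385 -0.377 med -0.383 z 0.197 0.197 0.198
```

The crops confirm the choice: the white carton sits in the grey chute under the hood (top crop, around (200,330)), low end towards the robot. The grey carrier has its hasp open and leaning to +x (strap tip near (570,195)). Next I'll refine the poses.

Run:
```python
import numpy as np,cv2
from h import *
for nm in ("top","scene"):
    w=np.load(nm+"_cloud.npy"); c=np.load(nm+"_rgb.npy").astype(int)
    X=w.reshape(-1,3); C=c.reshape(-1,3)
    def box(x0,x1,y0,y1,z0,z1): return (X[:,0]>x0)&(X[:,0]<x1)&(X[:,1]>y0)&(X[:,1]<y1)&(X[:,2]>z0)&(X[:,2]<z1)
    m=box(.47,.62,-.23,-.13,.07,.1)&(C.min(1)>210)
    P=X[m]; A=np.c_[P[:,:2],np.ones(len(P))]; pl=np.linalg.lstsq(A,P[:,2],rcond=None)[0]
    print(nm,"carton top plane",pl.round(3),"dir",pl[:2]/np.hypot(*pl[:2]), cv2.minAreaRect(P[:,:2].astype(np.float32)), np.median(P,0))
    m=box(.58,.70,-.26,-.12,.04,.09)&(X[:,2]<.09); P=X[m]
    # grey floor edges per x bin
    for sgn in(1,-1):
        xs=[];ys=[]
        for lo in np.arange(.6,.67,.006):
            k=(P[:,0]>=lo)&(P[:,0]<lo+.006)
            if k.sum()>4: xs.append(P[k,0].mean()); ys.append(np.max(P[k,1]*sgn)*sgn)
        print("guide edge",sgn,np.polyfit(xs,ys,1),np.round(ys,4))
    m=box(.45,.56,-.25,-.12,.03,.12)&(C.max(1)<200)&(X[:,2]>.07); print("hood",cv2.minAreaRect(X[m][:,:2].astype(np.float32)))
    m=box(.38,.60,-.42,-.33,.065,.25)&(X[:,0]>.525); P=X[m]; print("hasp line y(x)",np.polyfit(P[:,2],P[:,1],1),"x(z)",np.polyfit(P[:,2],P[:,0],1),P[:,2].max())
    m=box(.43,.505,-.45,-.31,-.01,.012)&(C.min(1)>120); print("floor",cv2.minAreaRect(X[m][:,:2].astype(np.float32)),np.median(X[m],0))
    m=box(.41,.53,-.45,-.31,.018,.04); P=X[m]; print("walls",cv2.minAreaRect(P[:,:2].astype(np.float32)))
    for sgn in(1,-1):
      a=[ (P[k,0].mean(),np.max(P[k,1]*sgn)*sgn) for k in [(P[:,0]<.45),(P[:,0]>.49)]]; print(np.round(a,4))
    m=box(.39,.425,-.41,-.34,.06,.09);P=X[m]; print("staple",np.round([P.min(0),P.max(0),P.mean(0)],4).tolist())
    m=box(.5,.9,-.3,.1,.12,.6); P=X[m]; print("tall near chute",np.round(P.min(0),3),np.round(P[np.argmin(P[:,0])],3),np.round(P[np.argmin(P[:,1])],3))
T=np.linalg.inv(grab("wrist")["world_to_cam"]); o=env.observe(); print("wristcam in tool",o["orientation"].T@(T[:3,3]-o["eef_pos"]))
```

```text
top carton top plane [ 0.22  -0.006 -0.035] dir [ 0.99962412 -0.02741567] ((0.531583309173584, -0.1780005693435669), (0.05016660317778587, 0.06290046125650406), 82.45171356201172) [ 0.53239282 -0.17906549  0.0832041 ]
guide edge 1 [-0.14097207 -0.06988803] [-0.1543 -0.157  -0.1571 -0.1571 -0.1564 -0.16   -0.1601 -0.1595 -0.1625
 -0.1628]
guide edge -1 [-0.04457551 -0.19289662] [-0.2186 -0.2186 -0.2206 -0.2214 -0.2212 -0.2215 -0.2237 -0.2236 -0.2233
 -0.2172]
hood ((0.5209835171699524, -0.17578060925006866), (0.06405850499868393, 0.08318817615509033), 83.4943618774414)
hasp line y(x) [ 0.00658642 -0.37720102] x(z) [0.4289662  0.50069701] 0.2030410007647525
floor ((0.46738043427467346, -0.3768007457256317), (0.07371923327445984, 0.05434790626168251), 2.472519636154175) [ 0.46640919 -0.37978074  0.00610014]
walls ((0.468074768781662, -0.3789213299751282), (0.10815676301717758, 0.06498150527477264), 2.2711172103881836)
[[ 0.4277 -0.3479]
 [ 0.5143 -0.3448]]
[[ 0.4277 -0.4129]
 [ 0.5143 -0.4097]]
staple [[0.4081, -0.3822, 0.0624], [0.4222, -0.3795, 0.0756], [0.415, -0.3809, 0.0693]]
tall 
[... 620 characters left out ...]
648363113), 84.18293762207031)
hasp line y(x) [ 0.01647184 -0.37857169] x(z) [0.42499369 0.50165123] 0.20211428104640172
floor ((0.4699759781360626, -0.4003402292728424), (0.08937083184719086, 0.06922361254692078), 89.81625366210938) [ 0.47017029 -0.38075552  0.00597257]
walls ((0.4773429334163666, -0.36288583278656006), (0.06572140008211136, 0.11702169477939606), 64.94084930419922)
[[ 0.4234 -0.3462]
 [ 0.5162 -0.3423]]
[[ 0.4234 -0.3723]
 [ 0.5162 -0.4138]]
staple [[0.4082, -0.3832, 0.0611], [0.4242, -0.3765, 0.0741], [0.416, -0.3798, 0.0673]]
tall near chute [ 0.589 -0.091  0.128] [ 0.589 -0.072  0.472] [ 0.626 -0.091  0.598]
wristcam in tool [3.00663625e-02 7.72119530e-02 5.32860738e-05]
```

Poses: chute yaw is about -7.7°, carton centre about (0.531,-0.179,0.060). Carrier is about (0.468,-0.379) with yaw about +2.2°, and the hasp is at about 1.97 rad. I'm moving above the carton.

```bash
cat >> h.py <<'E'
def to(x,y,z,yaw_deg):
    """needed shift in tool axes (cm) and roll (deg); yaw = heading of tool y axis"""
    o=env.observe(); R=o["orientation"]; d=R.T@(np.array([x,y,z])-o["eef_pos"])
    yaw=np.degrees(np.arctan2(R[1,1],R[0,1])); 
    print("shift cm",np.round(d*100,2),"roll",round(yaw-yaw_deg,2),"| now",np.round(o["eef_pos"],4),"yaw",round(yaw,2),"tilt",R[:2,0].round(4),"F",o["contact_force"].round(2),"g",round(float(o["grip_width"]),3),"t",round(float(o["time"]),2))
E
python3 -c "
from h import *
to(.534,-.1790,.40,-7.7)"
```

```text
shift cm [  0.47  48.12 -33.24] roll 20.47 | now [ 0.1381 -0.6095  0.4047] yaw 12.77 tilt [0.     0.0001] F [-0.94  0.41  0.57] g 1.002 t 1.4
```

Emit:
carry_out(
  series=[0,48.1,-33.2,20.5,1,0,48.1,-33.2,20.5,1,0,48.1,-33.2,20.5,1,0,48.1,-33.2,20.5,1,0,48.1,-33.2,20.5,1,0,48.1,-33.2,20.5,1,0,48.1,-33.2,20.5,1,0,48.1,-33.2,20.5,1],
)

```text
time: 2.07
eef_pos: [0.3639, -0.3635, 0.4051]
orientation: [[0.001, 0.991, -0.135], [-0.001, -0.135, -0.991], [-1.0, 0.001, 0.001]]
contact_force: [1.2, 0.3, -0.2]
grip_width: 0.999
```

```bash
python3 -c "
from h import *
to(.534,-.1790,.31,-7.7)"
```

```text
shift cm [  9.51  14.37 -20.57] roll -0.04 | now [ 0.3639 -0.3635  0.4051] yaw -7.74 tilt [ 0.0005 -0.0006] F [ 1.17  0.3  -0.22] g 0.999 t 2.07
```

Emit:
carry_out(
  series=[4,14.4,-20.6,0,1,4,14.4,-20.6,0,1,4,14.4,-20.6,0,1,4,14.4,-20.6,0,1,4,14.4,-20.6,0,1,4,14.4,-20.6,0,1,9.5,14.4,-20.6,0,1,9.5,14.4,-20.6,0,1],
)

```text
time: 2.73
eef_pos: [0.5343, -0.1765, 0.306]
orientation: [[-0.002, 0.992, -0.128], [0.003, -0.128, -0.992], [-1.0, -0.003, -0.002]]
contact_force: [-1.6, -0.3, -1.3]
grip_width: 0.998
```

Run:
```python
from h import *
to(.534,-.1790,.213,-7.7)
p=grab("wrist"); save(p,"w1.png")
w=cloud(p); C=p["frame"].astype(int); X=w.reshape(-1,3); 
m=(C.reshape(-1,3).min(1)>200)&(X[:,2]>.06)&(X[:,2]<.11); 
print(m.sum(), cv2.minAreaRect(X[m][:,:2].astype(np.float32)),np.median(X[m],0))
```

```text
shift cm [9.3  0.03 0.27] roll 0.33 | now [ 0.5343 -0.1765  0.306 ] yaw -7.37 tilt [-0.0023  0.0027] F [-1.6  -0.33 -1.35] g 0.998 t 2.73
13835 ((0.5417248010635376, -0.2761688232421875), (0.2838817238807678, 0.18058368563652039), 72.04472351074219) [ 0.60266115 -0.18664103  0.07514792]
```

View pics/w1.png

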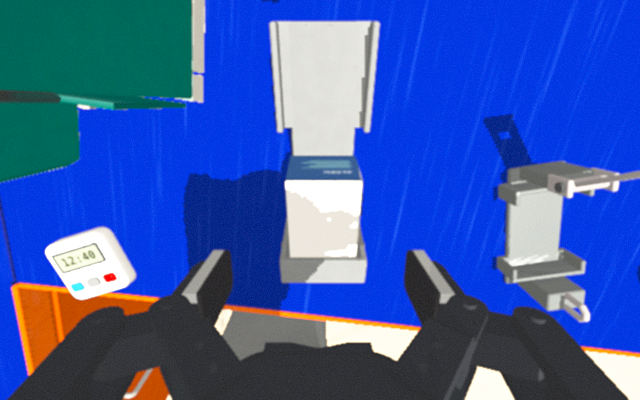

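The wrist view shows the carton's white top at u 286–362, v 180–258, square with the view and midway between the pads (222/413). I'll check its position from this view.

Run:
```python
from h import *
p=grab("wrist"); w=cloud(p); R=p["frame"].astype(int)
m=np.zeros(R.shape[:2],bool); m[178:256,280:368]=True
m&=(R.min(2)>195)&(w[...,2]>.068)
X=w[m]; print(m.sum(),cv2.minAreaRect(X[:,:2].astype(np.float32)),np.median(X,0))
A=np.c_[X[:,:2],np.ones(len(X))]; print(np.linalg.lstsq(A,X[:,2],rcond=None)[0], X[:,0].max(),X[:,1].min(),X[:,1].max())
r=env.regions_of("carrier",p)
for q in ("hasp","carrier","staple_top"):
  for r in env.regions_of(q,p)[:2]:
    x=w[r["mask"]]; x=x[~np.isnan(x[:,0])]; print(q,r["confidence"],r["bbox"],np.median(x,0),x.max(0))
X=w.reshape(-1,3); m=(X[:,0]>.43)&(X[:,0]<.505)&(X[:,1]>-.45)&(X[:,1]<-.31)&(X[:,2]<.013)&(R.reshape(-1,3)[:,0]>110)
print("floor",cv2.minAreaRect(X[m][:,:2].astype(np.float32)))
m=(X[:,0]>.41)&(X[:,0]<.53)&(X[:,1]>-.45)&(X[:,1]<-.31)&(X[:,2]>.015)&(X[:,2]<.04)
print("walls",cv2.minAreaRect(X[m][:,:2].astype(np.float32)))
```

```text
5539 ((0.5309919118881226, -0.1788216233253479), (0.050662361085414886, 0.06576448678970337), 82.52438354492188) [ 0.53625211 -0.17957586  0.08365629]
[ 0.23455548 -0.02885095 -0.04725002] 0.5666150673672082 -0.20779940580940806 -0.15095531205272872
carrier 0.57 [498.4, 158.8, 637.6, 318.1] [ 0.46638084 -0.37445473  0.01908684] [ 0.54841696 -0.34526782  0.10543331]
staple_top 0.86 [495.7, 156.6, 640.0, 319.6] [ 0.46780533 -0.37494524  0.01812263] [ 0.54886434 -0.34526782  0.10543331]
staple_top 0.51 [43.9, 226.7, 133.6, 299.6] [0.49083098 0.05482103 0.01661425] [0.52259921 0.20111098 0.0205983 ]
floor ((0.4658185541629791, -0.39838212728500366), (0.09239884465932846, 0.07645848393440247), 86.02515411376953)
walls ((0.4704561233520508, -0.3803054094314575), (0.12000653892755508, 0.06804224848747253), 1.635125994682312)
```

The measurements agree, so I'm descending and gripping.

Emit:
carry_out(
  series=[3,0,0.25,0.3,1,6,0,0.25,0.3,1,8,0,0.25,0.3,1,9.3,0,0.25,0.3,1,9.3,0,0.25,0.3,1],
)

```text
time: 3.45
eef_pos: [0.5321, -0.1836, 0.2153]
orientation: [[-0.002, 0.99, -0.141], [0.001, -0.141, -0.99], [-1.0, -0.002, -0.0]]
contact_force: [0.1, 1.3, -0.1]
grip_width: 1.001
```

```bash
python3 -c "
from h import *
to(.534,-.1790,.213,-7.7)
save(grab('wrist'),'w2.png')"
```

```text
shift cm [ 0.23  0.12 -0.48] roll -0.41 | now [ 0.5321 -0.1836  0.2153] yaw -8.11 tilt [-0.0024  0.0006] F [ 0.13  1.27 -0.13] g 1.001 t 3.45
```

View pics/w2.png

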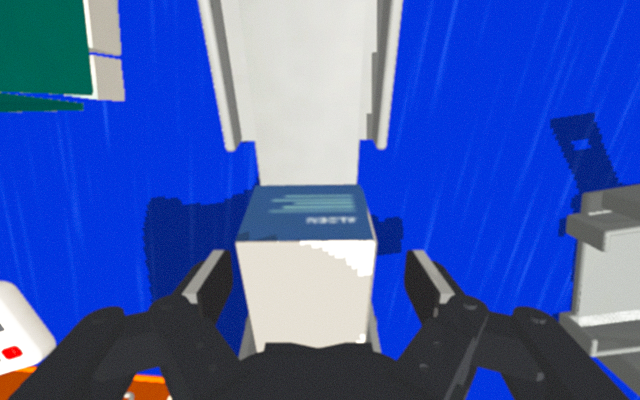

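The carton sits between the pads. The pads were shifted about 5 mm because my last reading was taken in motion, so I'm correcting that and then closing.

Emit:
carry_out(
  series=[0.2,0.1,-0.4,-0.4,1,0.2,0.1,-0.4,-0.4,1,0.2,0.1,-0.4,-0.4,1,0.2,0.1,-0.4,-0.4,1],
)

```text
time: 3.83
eef_pos: [0.535, -0.1792, 0.2159]
orientation: [[0.002, 0.991, -0.133], [-0.001, -0.133, -0.991], [-1.0, 0.002, 0.0]]
contact_force: [0.1, 0.3, 0.3]
grip_width: 1.0
```

```bash
python3 -c "
from h import *
to(.534,-.1790,.213,-7.7)"
```

```text
shift cm [ 0.29 -0.1  -0.  ] roll 0.08 | now [ 0.535  -0.1792  0.2159] yaw -7.62 tilt [ 0.0019 -0.0006] F [0.11 0.3  0.26] g 1.0 t 3.83
```

Emit:
carry_out(
  series=[0,0,0,0,0.5,0,0,0,0,0.3,0,0,0,0,0.3,0,0,0,0,0.3,0,0,0,0,0.3,0,0,0,0,0.3,0,0,0,0,0.3,0,0,0,0,0.3],
  squeeze=25,
)

```text
time: 4.5
eef_pos: [0.5346, -0.1792, 0.215]
orientation: [[0.0, 0.991, -0.133], [-0.0, -0.133, -0.991], [-1.0, 0.0, 0.0]]
contact_force: [-1.5, 0.4, 5.3]
grip_width: 0.585
```

```bash
python3 -c "
from h import *
to(.534,-.1790,.213,-7.7)
save(grab('wrist'),'w3.png')"
```

```text
shift cm [ 0.2  -0.07 -0.01] roll 0.06 | now [ 0.5346 -0.1792  0.215 ] yaw -7.64 tilt [ 0.0004 -0.0001] F [-1.45  0.43  5.28] g 0.585 t 4.5
```

View pics/w3.png

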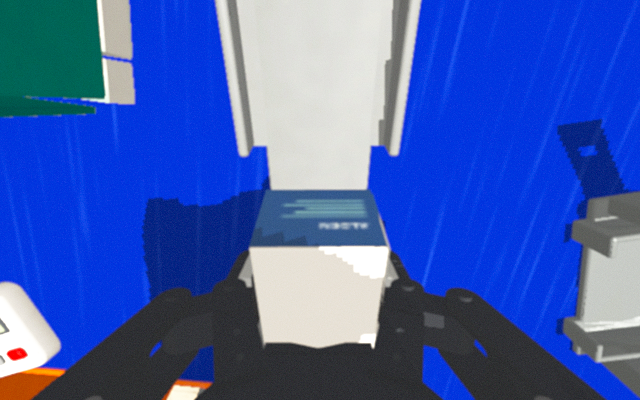

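The carton is gripped (opening 0.585, about 50 mm). I'm sliding it 30 mm up the slope.

Emit:
carry_out(
  series=[-0.12,0.5,0,0,0.3,-0.24,1,0,0,0.3,-0.37,1.5,0,0,0.3,-0.49,2,0,0,0.3,-0.61,2.5,0,0,0.3,-0.73,3,0,0,0.3,-0.73,3,0,0,0.3],
)

```text
time: 5.13
eef_pos: [0.564, -0.1833, 0.2222]
orientation: [[-0.002, 0.991, -0.133], [0.0, -0.133, -0.991], [-1.0, -0.002, 0.0]]
contact_force: [-5.4, 0.5, 10.6]
grip_width: 0.587
```

Run:
```python
from h import *
to(.534,-.1790,.213,-7.7)
p=grab('top'); save(p,'t4.png',(240,130,320,240),5)
s=grab('scene'); save(s,'s4.png',(230,170,330,280),5)
save(grab('wrist'),'w4.png')
```

```text
shift cm [ 0.92 -3.03 -0.03] roll 0.05 | now [ 0.564  -0.1833  0.2222] yaw -7.65 tilt [-0.002   0.0001] F [-5.41  0.51 10.57] g 0.587 t 5.13
```

View pics/w4.png

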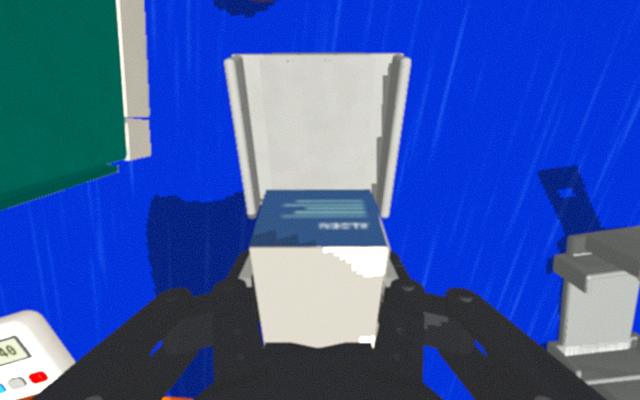

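View pics/s4.png

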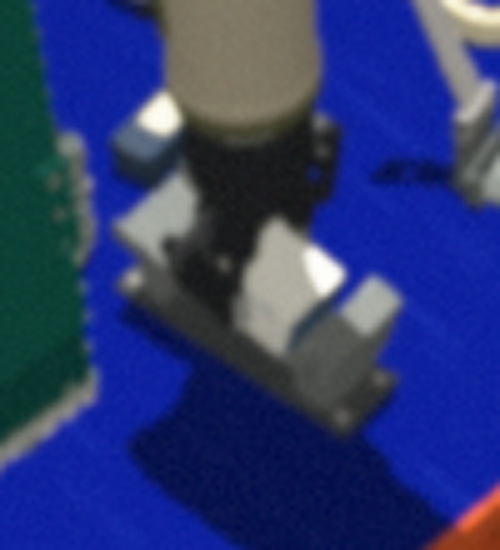

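The carton moved with the pads (same place in the wrist view) and a gap to the hood now shows at about (320,310). I'm lifting it.

Emit:
carry_out(
  series=[-0.7,0,0,0,0.3,-1.8,0,0,0,0.3,-3.5,0,0,0,0.3,-5.5,0,0,0,0.3,-7.5,0,0,0,0.3,-9,0,0,0,0.3,-9,0,0,0,0.3],
)

```text
time: 5.87
eef_pos: [0.5654, -0.1831, 0.3166]
orientation: [[0.006, 0.991, -0.133], [-0.002, -0.133, -0.991], [-1.0, 0.007, 0.001]]
contact_force: [0.6, -0.9, 0.3]
grip_width: 0.585
```

Run:
```python
from h import *
to(.53,-.285,.25,2.2)
save(grab('wrist'),'w5.png')
save(grab('scene'),'s5.png',(230,130,390,270),5)
```

```text
shift cm [ 6.65 -2.2  10.56] roll -9.82 | now [ 0.5654 -0.1831  0.3166] yaw -7.62 tilt [ 0.0063 -0.0017] F [ 0.64 -0.86  0.31] g 0.585 t 5.87
```

View pics/w5.png

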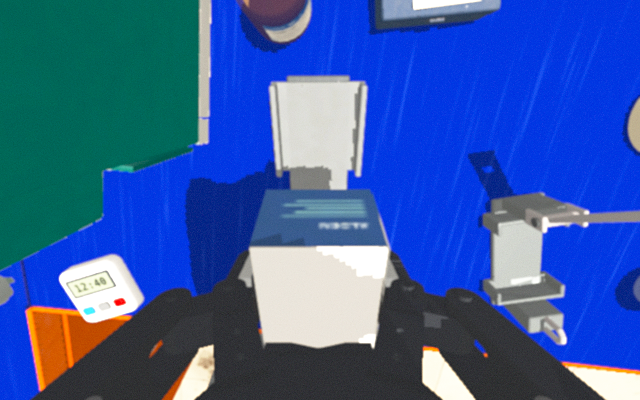

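View pics/s5.png

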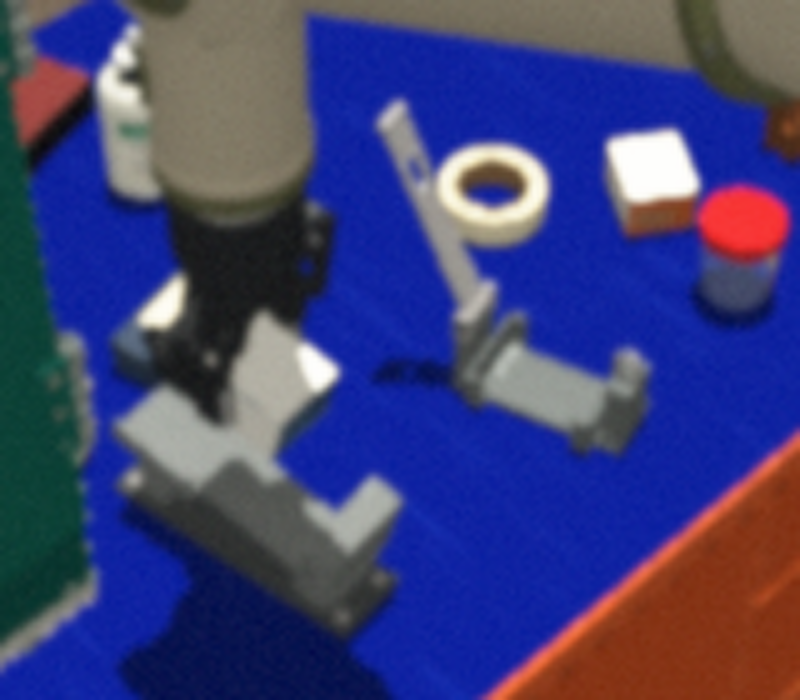

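The carton is held and still tilted 14°. I'll set it flat on the bare worktop between chute and carrier so it pivots level before it goes into the tray.

Run:
```python
from h import *
to(.56,-.29,.20,2.2)
```

```text
shift cm [11.28  0.96 10.65] roll -9.83 | now [ 0.5644 -0.1831  0.3128] yaw -7.63 tilt [ 0.0015 -0.0004] F [-0.61  0.29 -2.66] g 0.586 t 5.97
```

Emit:
carry_out(
  series=[0,0.3,2.5,-2,0.3,0,0.5,5,-5,0.3,0,0.8,8,-8,0.3,1,0.9,10.65,-9.8,0.3,4,0.9,10.65,-9.8,0.3,7.5,0.9,10.65,-9.8,0.3,9.5,0.9,10.65,-9.8,0.3,9.5,0.9,10.65,-9.8,0.3],
)

```text
time: 6.63
eef_pos: [0.5563, -0.289, 0.21]
orientation: [[-0.01, 0.999, 0.038], [0.005, 0.038, -0.999], [-1.0, -0.01, -0.006]]
contact_force: [-1.3, 0.6, -1.9]
grip_width: 0.587
```

Run:
```python
from h import *
grab('wrist')
to(.56,-.29,.184,2.2)
s=grab('scene'); save(s,'s6.png',(230,130,390,270),5)
p=grab('wrist'); save(p,'w6.png')
```

```text
shift cm [2.92 0.26 0.1 ] roll -0.02 | now [ 0.5575 -0.2893  0.2132] yaw 2.18 tilt [-0.0067  0.0037] F [0.26 0.04 0.11] g 0.585 t 6.68
```

View pics/s6.png

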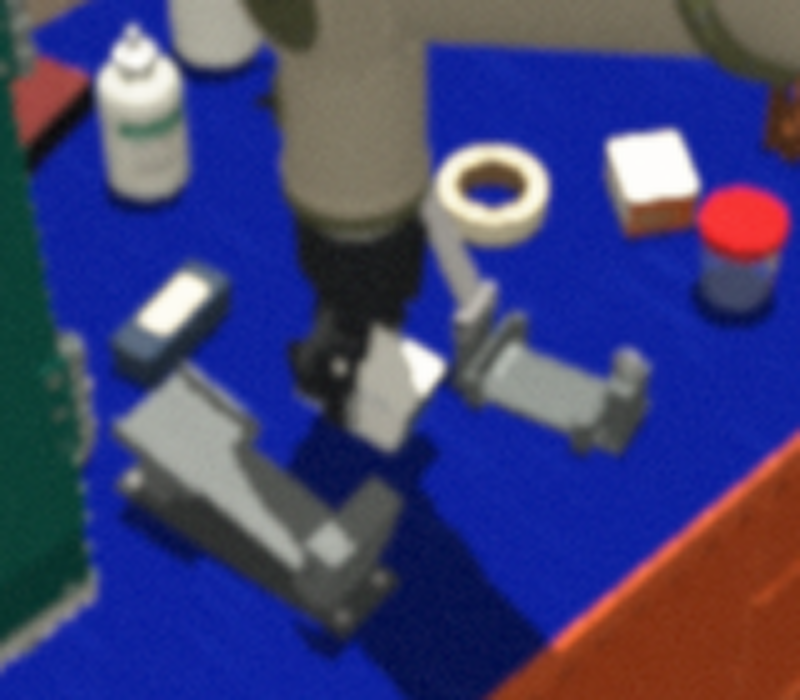

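View pics/w6.png

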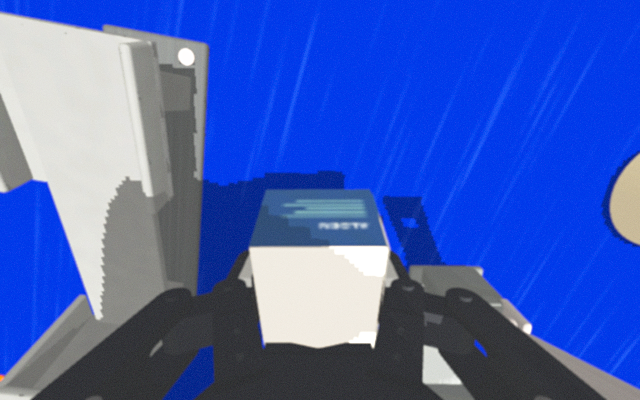

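The carton is clear over open worktop. I'm lowering gently until it pivots flat.

Emit:
carry_out(
  series=[1.2,0.2,0,0,0.3,2.2,0.2,0,0,0.3,2.8,0.2,0,0,0.3,3.1,0.2,0,0,0.3,3.35,0.2,0,0,0.3,3.6,0.2,0,0,0.3,3.6,0.2,0,0,0.3],
  squeeze=20,
)

```text
time: 7.37
eef_pos: [0.5618, -0.2896, 0.182]
orientation: [[0.002, 0.999, 0.038], [-0.0, 0.038, -0.999], [-1.0, 0.002, 0.0]]
contact_force: [0.2, 0.4, 1.7]
grip_width: 0.584
```

Run:
```python
from h import *
to(.56,-.29,.177,2.2)
s=grab('scene'); save(s,'s7.png',(290,180,350,240),8)
p=grab('wrist'); save(p,'w7.png')
```

```text
shift cm [ 0.5  -0.18  0.03] roll -0.01 | now [ 0.5618 -0.2896  0.182 ] yaw 2.19 tilt [ 0.002  -0.0004] F [0.19 0.43 1.7 ] g 0.584 t 7.37
```

View pics/s7.png

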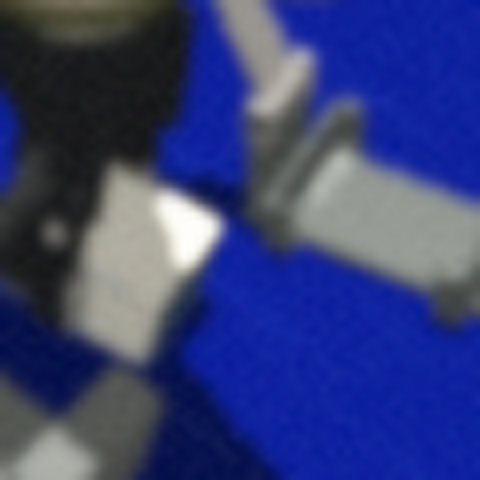

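View pics/w7.png

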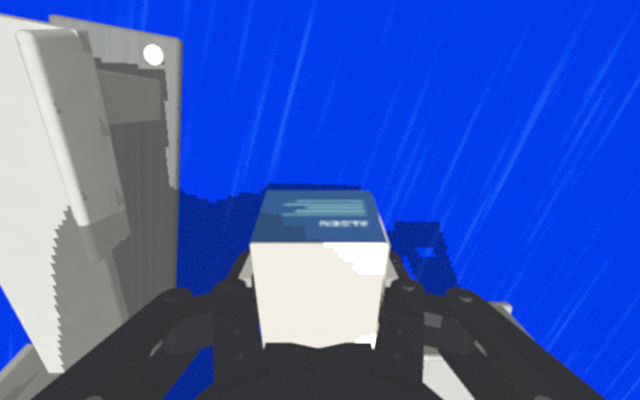

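It is just starting to pivot (the end face moved up a few pixels, force 1.7 N). I'm continuing down.

Emit:
carry_out(
  series=[0.2,0,0,0,0.3,0.4,0,0,0,0.3,0.6,0,0,0,0.3,0.6,0,0,0,0.3,0.6,0,0,0,0.3,0.6,0,0,0,0.3],
)

```text
time: 7.97
eef_pos: [0.5634, -0.2894, 0.1775]
orientation: [[0.007, 0.999, 0.039], [-0.001, 0.039, -0.999], [-1.0, 0.007, 0.002]]
contact_force: [6.0, 0.7, 8.9]
grip_width: 0.58
```

Run:
```python
from h import *
to(.56,-.29,.177,2.2)
p=grab('wrist'); save(p,'w8.png')
w=cloud(p); X=w[255:335,265:330].reshape(-1,3); X=X[~np.isnan(X[:,0])]
A=np.c_[X[:,:2],np.ones(len(X))]; print("top plane",np.linalg.lstsq(A,X[:,2],rcond=None)[0],np.median(X,0))
```

```text
shift cm [ 0.05 -0.34  0.05] roll 0.03 | now [ 0.5634 -0.2894  0.1775] yaw 2.23 tilt [ 0.0066 -0.0013] F [5.98 0.67 8.87] g 0.58 t 7.97
top plane [ 0.10416691 -0.00113965 -0.01216957] [ 0.56952142 -0.2809421   0.04746182]
```

View pics/w8.png

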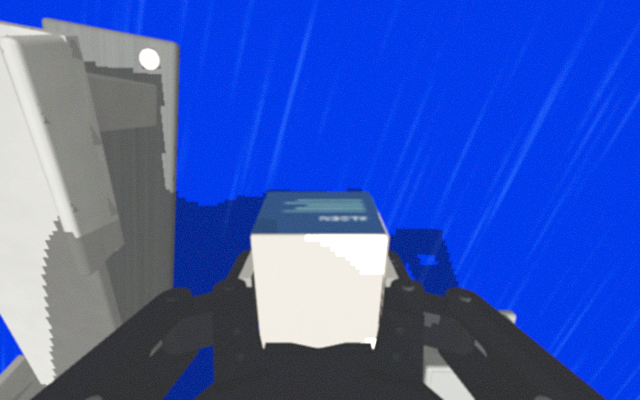

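It has pivoted to 0.10 rad. I'm opening slightly so it settles flat, then regripping.

Emit:
carry_out(
  series=[0,0,0,0,0.68,0,0,0,0,0.75,0,0,0,0,0.75,0,0,0,0,0.75,0,0,0,0,0.75],
)

```text
time: 8.43
eef_pos: [0.5607, -0.29, 0.1746]
orientation: [[-0.001, 0.999, 0.038], [0.0, 0.038, -0.999], [-1.0, -0.001, -0.0]]
contact_force: [0.2, -0.2, 0.5]
grip_width: 0.749
```

Run:
```python
from h import *
to(.56,-.29,.177,2.2)
p=grab('wrist'); save(p,'w9.png')
w=cloud(p); X=w[255:335,265:330].reshape(-1,3); X=X[~np.isnan(X[:,0])]
A=np.c_[X[:,:2],np.ones(len(X))]; print("top plane",np.linalg.lstsq(A,X[:,2],rcond=None)[0],np.median(X,0))
X=w[225:335,240:400].reshape(-1,3); X=X[(X[:,2]>.038)&(X[:,2]<.046)]; print(X[:,0].max(),X[:,1].min(),X[:,1].max())
```

```text
shift cm [-0.24 -0.07  0.  ] roll -0.05 | now [ 0.5607 -0.29    0.1746] yaw 2.15 tilt [-0.0008  0.0003] F [ 0.23 -0.22  0.5 ] g 0.749 t 8.43
top plane [-0.00048594 -0.00386157  0.04199197] [ 0.56477513 -0.28124937  0.04279888]
0.5963649349941942 -0.3226986379355601 -0.25726164237575605
```

View pics/w9.png

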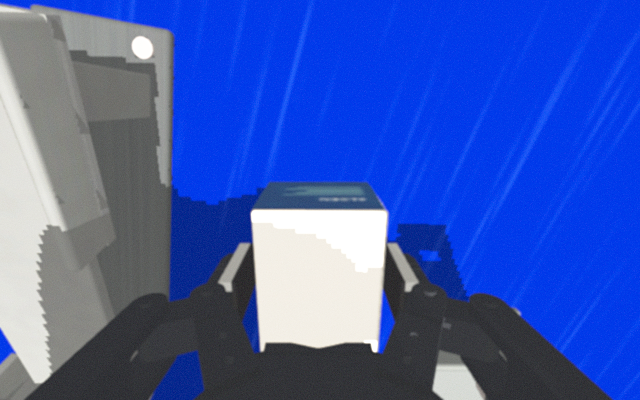

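The carton now lies flat (plane slope about 0). Its centre is about 3 mm behind the grasp point, so I'm centring, raising 3 mm and regripping.

Emit:
carry_out(
  series=[-0.3,-0.28,0,0,0.75,-0.3,-0.28,0,0,0.75,-0.3,-0.28,0,0,0.5,-0.3,-0.28,0,0,0.3,-0.3,-0.28,0,0,0.3,-0.3,-0.28,0,0,0.3,-0.3,-0.28,0,0,0.3,-0.3,-0.28,0,0,0.3],
  squeeze=30,
)

```text
time: 9.15
eef_pos: [0.5584, -0.29, 0.1784]
orientation: [[0.0, 0.999, 0.038], [-0.0, 0.038, -0.999], [-1.0, 0.0, 0.0]]
contact_force: [-1.6, -0.4, 4.3]
grip_width: 0.58
```

Emit:
carry_out(
  series=[-0.5,0,0,0,0.3,-2,0,0,0,0.3,-4.5,0,0,0,0.3,-7,0,0,0,0.3,-8,0,0,0,0.3,-8,0,0,0,0.3],
)

```text
time: 9.65
eef_pos: [0.5592, -0.2901, 0.2611]
orientation: [[0.005, 0.999, 0.038], [-0.002, 0.038, -0.999], [-1.0, 0.005, 0.002]]
contact_force: [0.6, -0.4, -0.2]
grip_width: 0.583
```

Run:
```python
from h import *
p=grab('wrist'); save(p,'w10.png')
w=cloud(p); X=w[255:335,265:330].reshape(-1,3); X=X[~np.isnan(X[:,0])]
A=np.c_[X[:,:2],np.ones(len(X))]; print("top plane",np.linalg.lstsq(A,X[:,2],rcond=None)[0],np.median(X,0))
m=np.zeros(w.shape[:2],bool); m[195:345,240:400]=1; zt=np.median(X[:,2]); m&=(np.abs(w[...,2]-zt)<.004)&(p["frame"].min(2)>150)
Y=w[m]; o=env.observe(); L=(Y-o["eef_pos"])@o["orientation"]; print("tool-frame top: x",np.median(L[:,0]),"y max",np.percentile(L[:,1],99.5),"z",np.percentile(L[:,2],[.5,99.5]))
to(.468,-.3785,.26,2.2)
```

```text
top plane [ 0.00454152 -0.00608113  0.12124641] [ 0.56135525 -0.28147517  0.12550036]
tool-frame top: x 0.1333991412895486 y max 0.0435760660663217 z [-0.0242999   0.02591046]
shift cm [-0.12 -9.39  8.51] roll -0.03 | now [ 0.5586 -0.2899  0.2589] yaw 2.17 tilt [ 0.002  -0.0009] F [-0.55  0.74 -1.1 ] g 0.583 t 9.7
```

View pics/w10.png

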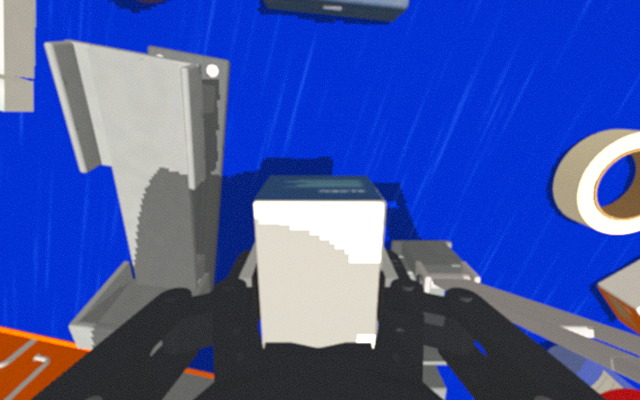

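Run:
```python
from h import *
p=grab('wrist'); o=env.observe(); w=cloud(p); L=(w-o["eef_pos"])@o["orientation"]
for v in range(170,225,4): print(v,L[v,300].round(4),L[v,340].round(4),p["frame"][v,300])
s=grab('scene'); save(s,'s11.png',(270,150,370,240),8)
```

```text
170 [ 0.2567  0.0294 -0.0137] [0.2557 0.0296 0.0177] [  1  36 123]
174 [ 0.2568  0.0262 -0.0138] [0.2565 0.0262 0.0178] [ 15  41 121]
178 [ 0.1688  0.0441 -0.0085] [0.1677 0.0443 0.0109] [ 44  73 103]
182 [ 0.1596  0.0444 -0.0079] [0.1608 0.0441 0.0105] [ 61  93 115]
186 [ 0.1537  0.0441 -0.0076] [0.153  0.0443 0.0099] [ 66  96 116]
190 [ 0.1464  0.0443 -0.0072] [0.1463 0.0444 0.0094] [ 45  70 103]
194 [ 0.1409  0.0442 -0.0069] [0.1405 0.0443 0.009 ] [ 45  69 104]
198 [ 0.1367  0.0439 -0.0067] [0.1355 0.0443 0.0086] [ 47  68 104]
202 [ 0.1343  0.0431 -0.0065] [0.1343 0.043  0.0086] [255 255 255]
206 [ 0.1336  0.0417 -0.0065] [0.133  0.0419 0.0085] [255 255 255]
210 [ 0.1338  0.0401 -0.0066] [0.1341 0.0399 0.0086] [255 255 255]
214 [ 0.1336  0.0385 -0.0066] [0.1335 0.0385 0.0086] [255 255 255]
218 [ 0.1343  0.0366 -0.0067] [0.1341 0.0367 0.0087] [255 255 255]
222 [ 0.1342  0.035  -0.0067] [0.1341 0.035  0.0087] [255 255 255]
```

View pics/s11.png

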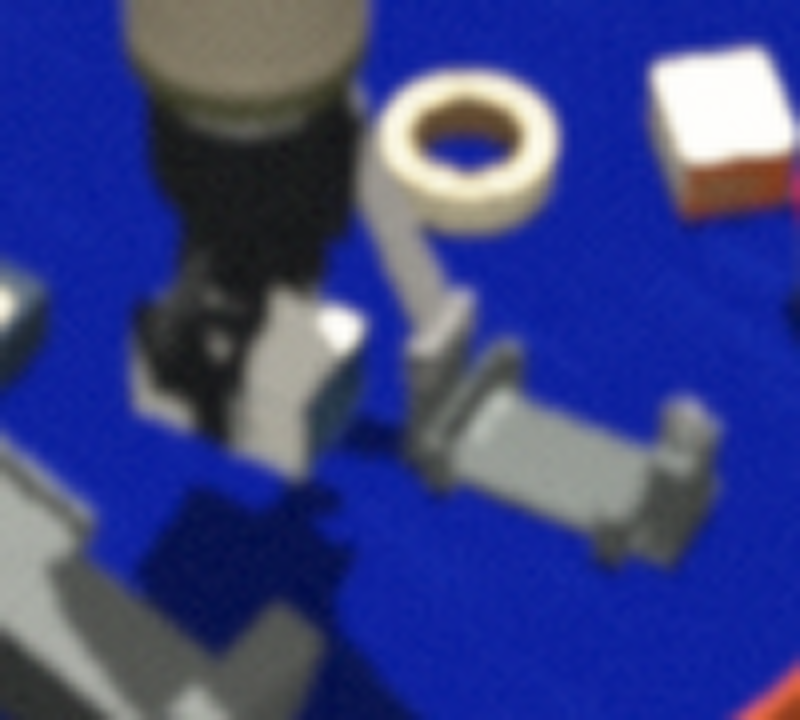

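The true offset: the carton centre is 5.7 mm ahead of the grasp point (my earlier reading was cut off by the crop). I'm refining the tray centre along x from a stored cloud.

Run:
```python
import numpy as np
for nm in ("top","scene"):
    X=np.load(nm+"_cloud.npy").reshape(-1,3); c,s=np.cos(.038),np.sin(.038)
    x=(X[:,0]-.468)*c+(X[:,1]+.3785)*s; y=-(X[:,0]-.468)*s+(X[:,1]+.3785)*c; z=X[:,2]
    for a,b,nmm in ((.02,.034,"walltop"),(.0,.012,"floor")):
      for yl,yh in ((-.036,-.028),(-.02,.02),(.028,.036)):
        k=(y>yl)&(y<yh)&(z>a)&(z<b)&(abs(x)<.075); v=np.sort(x[k]); 
        if nmm=="walltop": print(nm,nmm,yl,"neg",np.round(v[v<0]*1e3).astype(int),"pos",np.round(v[v>0]*1e3).astype(int))
    k=(z>.058)&(x<-.03)&(x>-.09)&(abs(y)<.03); print("staple/post",np.round(np.c_[x[k],y[k],z[k]].mean(0),4),x[k].min(),x[k].max())
    k=(z>.02)&(z<.034)&(abs(x)<.06)&(abs(y)<.05); print("y range",np.percentile(y[k],[1,99]))
```

```text
top walltop -0.036 neg [-42 -41 -39 -39 -36 -36 -33 -33 -30 -30] pos [34 37 37 40 41 43 43 46 46]
top walltop -0.02 neg [-54 -52 -48 -46 -44 -43 -43 -41 -41 -41 -41 -41 -41 -41 -41 -41 -41 -40
 -40 -40 -40] pos [44 44 44 45 45 45 45 46 46 46 47 47 47 47 47 47 47 47 47 47 48 52 52 53
 53 53 53 53 53 53 53 53]
top walltop 0.028 neg [-43 -42 -40 -40 -37 -37 -34 -34 -31] pos [37 39 40 42 44 46 47]
staple/post [-0.0531 -0.0004  0.0693] -0.06002128541899418 -0.04580923280637992
y range [-0.03285245  0.03200415]
scene walltop -0.036 neg [] pos [35 35 37 40 44 50]
scene walltop -0.02 neg [-62 -62 -61 -61 -61 -61 -61 -60 -60 -60 -60 -58 -57 -57 -55 -53 -53 -51
 -51 -49 -47 -46 -44 -42 -42 -42 -42 -40] pos [43 44 44 44 45 45 45 45 46 46 46 46 46 47 48 48 49 51 52 52 52 53 53 53
 53 53 54 54 54 54 55 58 58 58 61 61 63]
scene walltop 0.028 neg [-43 -41 -40 -38 -37 -36 -34 -34 -32 -29] pos [35 35 39 40 42 42 43 44 47]
staple/post [-0.0517  0.0006  0.0666] -0.05970818703013382 -0.04394999907892657
y range [-0.03490924  0.03358947]
```

The tray centre comes out about 2 mm further, at (0.470,-0.3785). I'm moving clear of the strap: -x first, then over the tray.

Run:
```python
from h import *
to(.4643,-.378,.25,2.2); print(env.observe()["joints"].round(2))
```

```text
shift cm [ 0.65 -9.67  8.47] roll -0.03 | now [ 0.5577 -0.2897  0.2564] yaw 2.17 tilt [-0.002  0.001] F [-0.    0.56 -0.32] g 0.587 t 9.8
[ 0.63  0.52 -0.28  1.53  0.15  1.12 -1.21]
```

Emit:
carry_out(
  series=[-0.3,-3,0,0,0.3,-0.3,-6.5,0,0,0.3,-0.3,-9.6,0,0,0.3,-0.3,-9.65,2.5,0,0.3,-0.3,-9.65,5.5,0,0.3,0,-9.65,8.1,0,0.3,0,-9.65,8.47,0,0.3,0,-9.65,8.47,0,0.3],
)

```text
time: 10.47
eef_pos: [0.4636, -0.3801, 0.2557]
orientation: [[-0.003, 0.999, 0.034], [0.002, 0.034, -0.999], [-1.0, -0.003, -0.002]]
contact_force: [-1.0, 0.0, -0.6]
grip_width: 0.586
```

Run:
```python
from h import *
p=grab('wrist'); grab('top'); 
to(.4643,-.378,.20,2.2)
p=grab('wrist'); save(p,'w12.png'); save(grab('scene'),'s12.png',(270,130,370,230),8)
```

```text
shift cm [ 5.64 -0.06  0.09] roll -0.0 | now [ 0.4649 -0.3772  0.2564] yaw 2.2 tilt [-0.0017  0.0025] F [-0.05  0.47 -0.45] g 0.583 t 10.57
```

View pics/w12.png

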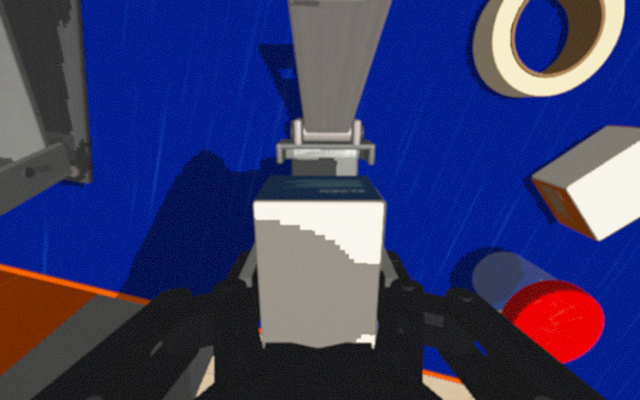

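View pics/s12.png

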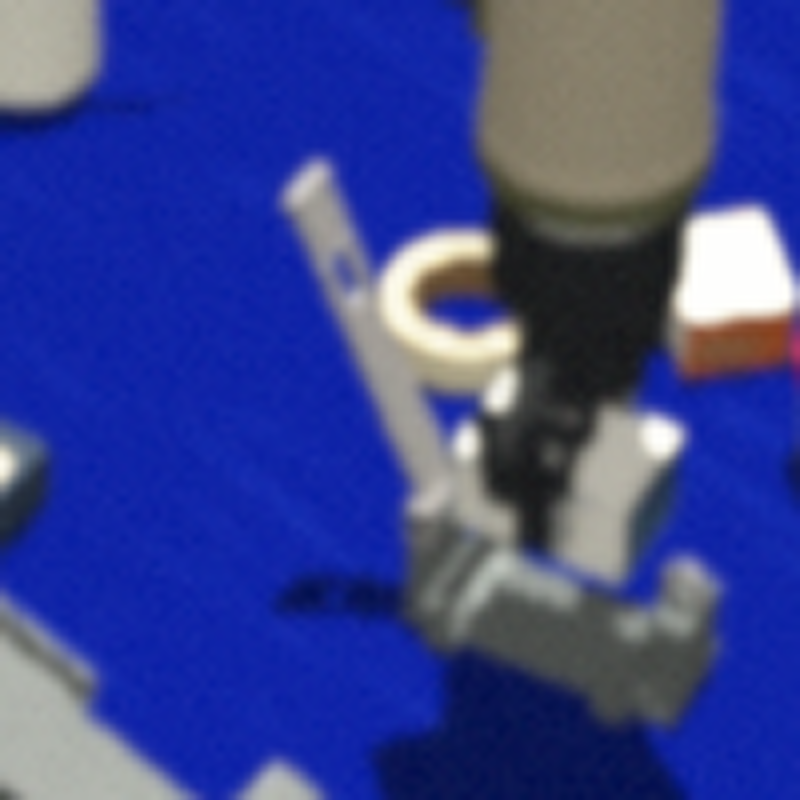

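The carton is above the tray, strap behind it. I'm checking alignment in the tool frame against the hinge-end wall.

Run:
```python
from h import *
p=grab('wrist'); o=env.observe(); w=cloud(p); L=(w-o["eef_pos"])@o["orientation"]
Z=w[...,2]
for v in range(138,180,3): print(v,[ (round(float(L[v,u,1])*1e3,1),round(float(Z[v,u])*1e3,1)) for u in (290,310,325,345,360)])
m=(Z>.02)&(Z<.034)&(L[...,1]<.07)&(L[...,1]>.03); print("wall z extents",np.percentile(L[m][:,2],[1,99]),"carton z",np.percentile(L[205:300,250:390][abs(L[205:300,250:390,0]-.1338)<.003][:,2],[.5,99.5]))
to(.4643,-.378,.20,2.2)
```

```text
138 [(53.0, 0.5), (59.4, 60.3), (59.6, 62.1), (59.5, 61.5), (59.7, 62.8)]
141 [(52.4, 13.9), (57.5, 57.9), (57.6, 58.6), (57.6, 59.4), (52.0, 10.9)]
144 [(51.8, 26.5), (52.0, 28.1), (51.8, 26.2), (51.8, 26.3), (51.8, 26.1)]
147 [(50.2, 29.5), (50.2, 29.5), (50.1, 28.6), (50.0, 28.2), (50.2, 29.3)]
150 [(44.8, 6.1), (45.1, 7.7), (44.8, 5.9), (44.9, 6.6), (44.8, 6.4)]
153 [(42.5, 5.7), (42.8, 7.4), (42.6, 6.0), (nan, nan), (42.7, 6.9)]
156 [(40.4, 6.7), (40.5, 7.0), (40.3, 6.2), (40.3, 6.2), (40.2, 5.3)]
159 [(37.2, 1.0), (38.1, 6.2), (38.1, 6.6), (38.1, 6.7), (37.0, 0.1)]
162 [(34.7, 0.3), (35.9, 6.7), (35.9, 6.8), (35.9, 6.7), (34.6, -0.2)]
165 [(32.6, 1.5), (33.6, 6.8), (33.6, 6.8), (33.4, 5.6), (32.6, 1.8)]
168 [(29.9, 0.3), (31.1, 6.0), (31.3, 6.8), (31.3, 7.0), (30.0, 0.8)]
171 [(27.8, 1.4), (28.9, 6.6), (29.0, 6.9), (29.2, 7.8), (27.8, 1.6)]
174 [(25.2, 0.3), (26.7, 6.9), (26.8, 7.4), (26.8, 7.7), (25.2, 0.4)]
177 [(43.3, 86.1), (43.2, 85.7), (43.3, 86.1), (43.3, 85.8), (43.1, 85.2)]
wall z extents [-0.20787168  0.20919202] carton z [-0.02667579  0.02677203]
shift cm [ 5.76 -0.13  0.14] roll 0.1 | now [ 0.4656 -0.3766  0.2576] yaw 2.3 tilt [-0.0003  0.0012] F [ 0.82 -0.2   0.41] g 0.586 t 10.72
```

Run:
```python
from h import *
grab('top'); grab('top')
p=grab('wrist'); o=env.observe(); w=cloud(p); L=(w-o["eef_pos"])@o["orientation"]; Z=w[...,2]
sub=np.s_[138:150,240:410]; m=(Z[sub]>.02)&(Z[sub]<.034); print("wall tool-z",np.percentile(L[sub][m][:,2],[0,1,99,100]))
sub=np.s_[152:174,240:410]; m=(Z[sub]>.0035)&(Z[sub]<.01); q=L[sub][m]; print("floor tool-z",np.percentile(q[:,2],[1,99]))
sub=np.s_[205:300,240:400]; m=abs(L[sub][...,0]-.1338)<.002; q=L[sub][m]; print("carton z", np.percentile(q[:,2],[1,99]))
to(.4643,-.378,.20,2.2)
cv2.imwrite('pics/w13.png',cv2.resize(p["frame"][120:220,230:410,::-1],None,fx=4,fy=4))
```

```text
wall tool-z [-0.0288479  -0.02830544  0.03530768  0.03603038]
floor tool-z [-0.02368718  0.0312878 ]
carton z [-0.02818877  0.02746495]
shift cm [ 5.81 -0.11  0.06] roll 0.04 | now [ 0.4654 -0.3773  0.2581] yaw 2.24 tilt [0.0002 0.0002] F [ 0.34  0.43 -0.86] g 0.583 t 10.87
```

View pics/w13.png

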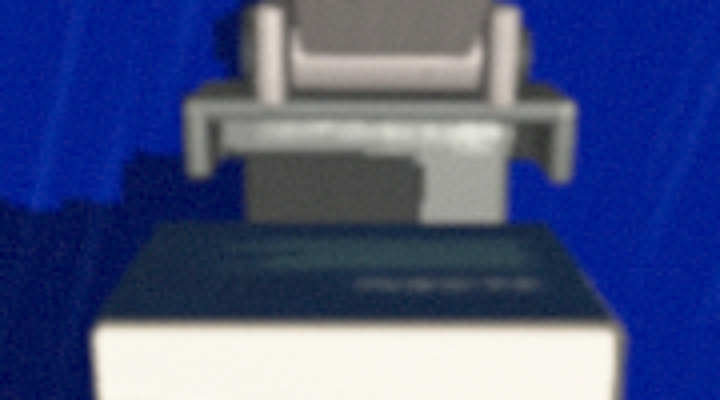

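Wrist view says the tray lies about 3.5 mm to +tool-z of the carton, the top camera says about 1. I'll go +2.5 mm, lower to just above the walls and recheck.

Emit:
carry_out(
  series=[1.5,0,0.25,0,0.3,3,0,0.25,0,0.3,4.5,0,0.25,0,0.3,5.7,0,0.25,0,0.3,5.7,0,0.25,0,0.3,5.7,0,0.25,0,0.3,5.7,0,0.25,0,0.3],
)

```text
time: 11.45
eef_pos: [0.4655, -0.3808, 0.2019]
orientation: [[0.001, 0.999, 0.038], [-0.001, 0.038, -0.999], [-1.0, 0.001, 0.001]]
contact_force: [0.7, -0.9, -0.6]
grip_width: 0.582
```

Run:
```python
from h import *
p=grab('wrist'); o=env.observe(); w=cloud(p); L=(w-o["eef_pos"])@o["orientation"]; Z=w[...,2]
S=L[60:215,150:480]; ZZ=Z[60:215,150:480]
m=(ZZ>.02)&(ZZ<.034)&(S[...,1]>.03)&(S[...,1]<.07); q=S[m]; print("wall tool-z",np.percentile(q[:,2],[1,99]),"y",np.percentile(q[:,1],[1,50,99]))
m=abs(L[195:300,240:400,0]-.1338)<.002; q=L[195:300,240:400][m]; print("carton z", np.percentile(q[:,2],[1,99]),"y",q[:,1].max())
to(.4643,-.378,.1814,2.2)
save(p,'w14.png'); save(grab('scene'),'s14.png',(270,130,370,230),8)
```

```text
wall tool-z [-0.032329   0.0323599] y [0.03886734 0.04820295 0.05203701]
carton z [-0.02839244  0.02803531] y 0.04381132559477065
shift cm [ 2.07 -0.12 -0.29] roll -0.02 | now [ 0.4656 -0.3809  0.2021] yaw 2.18 tilt [ 0.0014 -0.001 ] F [ 0.55 -0.34 -0.52] g 0.585 t 11.5
```

View pics/w14.png

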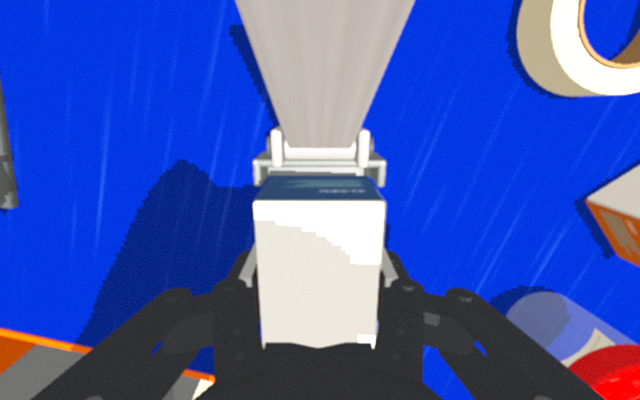

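View pics/s14.png

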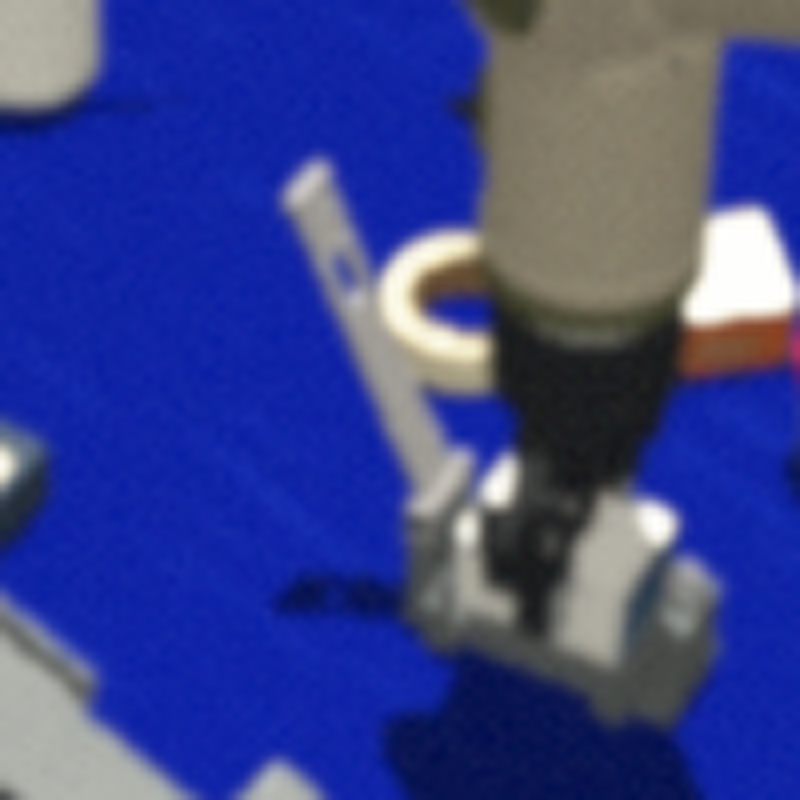

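Now the tray wall (-32.3..32.4) and carton (-28.4..28.0) are centred across, with about 4 mm of gap lengthwise. I'm lowering to the floor.

Emit:
carry_out(
  series=[0.6,0,0,0,0.3,1.2,0,0,0,0.3,1.6,0,0,0,0.3,1.9,0,0,0,0.3,2.1,0,0,0,0.3,2.1,0,0,0,0.3,2.1,0,0,0,0.3],
)

```text
time: 12.13
eef_pos: [0.4652, -0.3805, 0.1837]
orientation: [[0.0, 0.999, 0.038], [-0.001, 0.038, -0.999], [-1.0, 0.0, 0.001]]
contact_force: [-14.5, 10.9, 36.9]
grip_width: 0.583
```

Run:
```python
from h import *
p=grab('wrist'); to(.4643,-.378,.1814,2.2)
w=cloud(p); X=w[255:335,265:330].reshape(-1,3); X=X[~np.isnan(X[:,0])]
A=np.c_[X[:,:2],np.ones(len(X))]; print("top plane",np.linalg.lstsq(A,X[:,2],rcond=None)[0],np.median(X,0))
save(p,'w15.png'); save(grab('scene'),'s15.png',(270,130,370,230),8)
```

```text
shift cm [ 0.23 -0.07 -0.25] roll -0.03 | now [ 0.4651 -0.3805  0.1837] yaw 2.17 tilt [ 0.     -0.0008] F [-14.56   9.67  37.14] g 0.585 t 12.18
top plane [-0.00134965 -0.00473761  0.04767425] [ 0.46708555 -0.37173712  0.04881202]
```

View pics/w15.png

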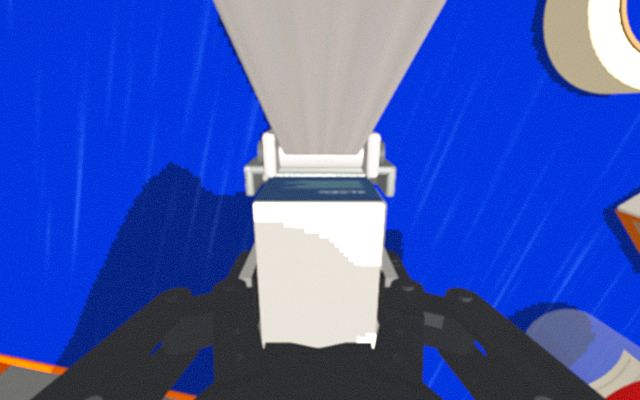

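View pics/s15.png

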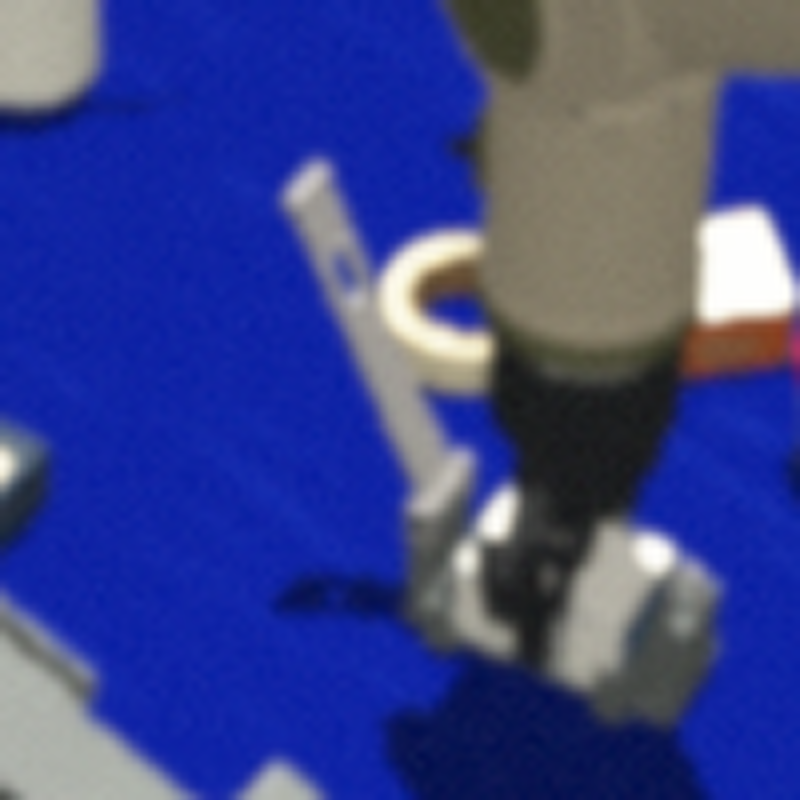

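The carton is flat on the tray floor (top at 48.8 mm against 48 nominal) and pressed with 37 N. I'm easing off 2 mm, then releasing.

Emit:
carry_out(
  series=[-0.1,0,0,0,0.3,-0.2,0,0,0,0.3,-0.2,0,0,0,0.3],
)

```text
time: 12.48
eef_pos: [0.4651, -0.3806, 0.1837]
orientation: [[0.0, 0.999, 0.038], [-0.0, 0.038, -0.999], [-1.0, 0.0, 0.0]]
contact_force: [-6.5, 5.2, 19.0]
grip_width: 0.582
```

Emit:
carry_out(
  series=[0,0,0,0,0.7,0,0,0,0,0.85,0,0,0,0,0.95,0,0,0,0,0.95,0,0,0,0,0.95,0,0,0,0,0.95,0,0,0,0,0.95],
)

```text
time: 13.07
eef_pos: [0.4651, -0.3807, 0.1818]
orientation: [[-0.0, 0.999, 0.038], [0.0, 0.038, -0.999], [-1.0, -0.0, -0.0]]
contact_force: [-0.1, 0.0, -0.4]
grip_width: 0.952
```

Run:
```python
from h import *
p=grab('wrist'); to(.4643,-.378,.1814,2.2)
w=cloud(p); X=w[255:335,265:330].reshape(-1,3); X=X[~np.isnan(X[:,0])]
A=np.c_[X[:,:2],np.ones(len(X))]; print("top plane",np.linalg.lstsq(A,X[:,2],rcond=None)[0],np.median(X,0))
save(p,'w16.png')
```

```text
shift cm [ 0.05 -0.07 -0.27] roll -0.03 | now [ 0.4652 -0.3807  0.1819] yaw 2.17 tilt [-0.0001  0.0002] F [-0.25  0.35  1.05] g 0.953 t 13.12
top plane [-0.00023745 -0.0053882   0.04694426] [ 0.46839897 -0.37189558  0.04883325]
```

View pics/w16.png

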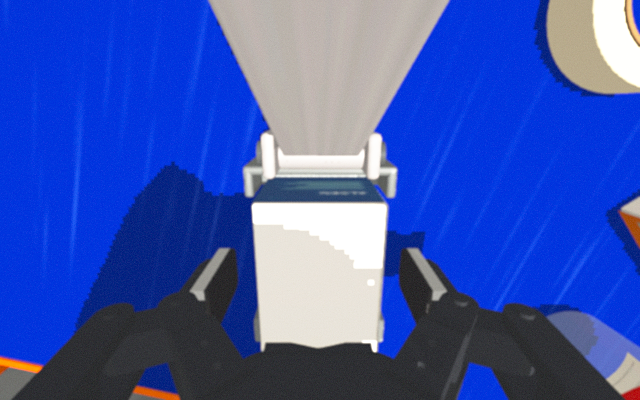

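It is released and flat. I'm raising straight up and checking from above.

Emit:
carry_out(
  series=[-1.5,0,0,0,0.95,-4,0,0,0,0.95,-8,0,0,0,0.95,-12,0,0,0,0.95,-16,0,0,0,0,-20,0,0,0,0,-22.5,0,0,0,0,-22.5,0,0,0,0],
)

```text
time: 13.78
eef_pos: [0.466, -0.381, 0.4145]
orientation: [[0.009, 0.999, 0.038], [-0.007, 0.038, -0.999], [-1.0, 0.009, 0.007]]
contact_force: [-0.4, 0.2, 0.7]
grip_width: 0.397
```

Run:
```python
from h import *
p=grab('wrist'); save(p,'w17.png'); s=grab('scene'); save(s,'s17.png',(270,130,370,230),8)
o=env.observe(); w=cloud(p)
Z=w[...,2]; m=(abs(Z-.0485)<.004)&(p["frame"].min(2)>140)&(abs(w[...,0]-.47)<.05)&(abs(w[...,1]+.379)<.04)
print("carton wrist",cv2.minAreaRect(w[m][:,:2].astype(np.float32)),m.sum())
m=(Z>.02)&(Z<.034)&(abs(w[...,0]-.47)<.055)&(abs(w[...,1]+.379)<.04); print("walls",cv2.minAreaRect(w[m][:,:2].astype(np.float32)))
m=(Z>.075)&(w[...,0]>.5)&(w[...,0]<.62)&(abs(w[...,1]+.376)<.03); q=w[m]; print("hasp x(z)",np.polyfit(q[:,2],q[:,0],1),q[:,2].max(),q[:,0].max(), q[:,1].mean())
w=cloud(s);Z=w[...,2]; m=(abs(Z-.0485)<.005)&(s["frame"].min(2)>200)&(abs(w[...,0]-.47)<.05)&(abs(w[...,1]+.379)<.04); print("carton scene",cv2.minAreaRect(w[m][:,:2].astype(np.float32)),m.sum())
to(.66,-.374,.405,2.2)
```

```text
carton wrist ((0.464140385389328, -0.3809445798397064), (0.08884191513061523, 0.05030781403183937), 2.9414494037628174) 2819
walls ((0.4718467593193054, -0.3805074691772461), (0.09245552867650986, 0.06557274609804153), 1.8817886114120483)
hasp x(z) [0.43054811 0.50104074] 0.20260713001280156 0.5926209686021519 -0.37747321802132605
carton scene ((0.4693760573863983, -0.38116034865379333), (0.07711687684059143, 0.054703548550605774), 4.059197425842285) 218
shift cm [ 0.38 19.48  0.07] roll -0.03 | now [ 0.4653 -0.3807  0.4083] yaw 2.17 tilt [ 0.0022 -0.0018] F [-0.72  0.15 -0.99] g 0.215 t 13.88
```

View pics/w17.png

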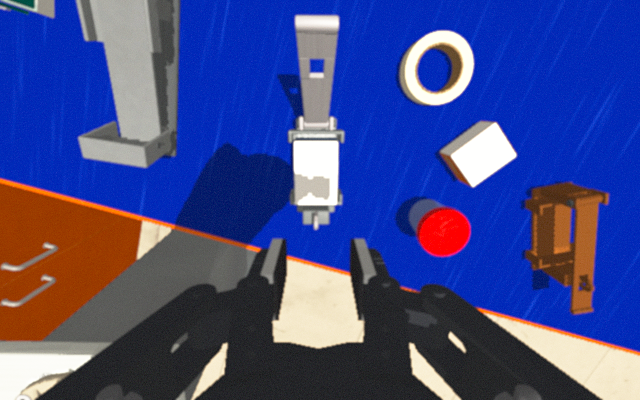

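View pics/s17.png

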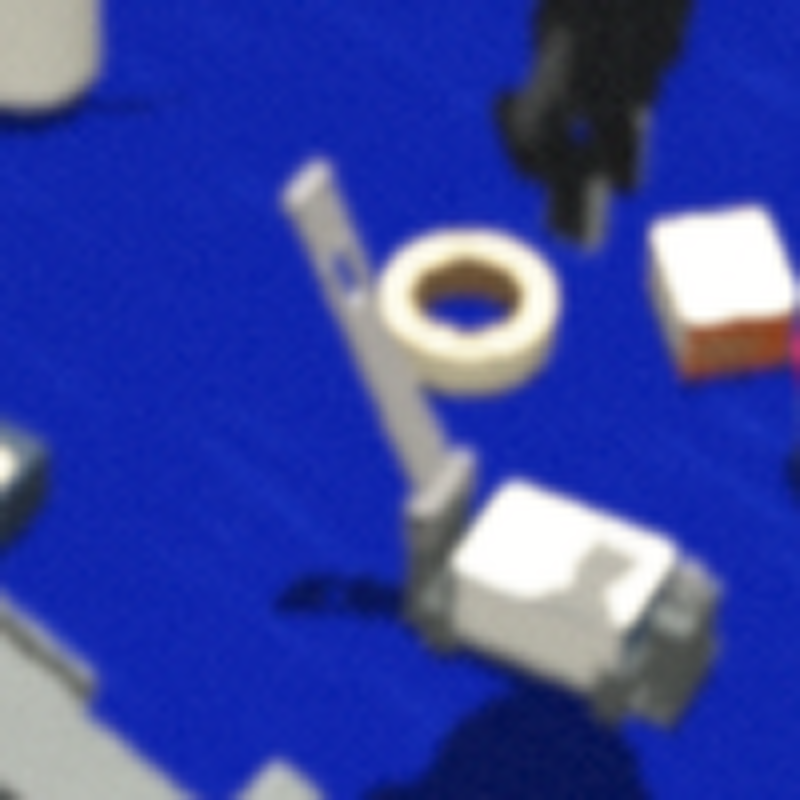

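The carton is within about 1–2 mm of the tray centre, flat, and the hasp is still at about 1.97 rad. Next: over the strap with the gripper shut, then down behind it.

Emit:
carry_out(
  series=[0,4,0,0,0,0,8,0,0,0,0,12,0,0,0,0,16,0,0,0,0,18.5,0,0,0,0,18.5,0,0,0,0,18.5,0,0,0],
)

```text
time: 14.47
eef_pos: [0.6515, -0.3725, 0.4026]
orientation: [[-0.005, 0.999, 0.04], [0.003, 0.04, -0.999], [-1.0, -0.004, -0.004]]
contact_force: [-0.8, -0.4, 0.3]
grip_width: -0.001
```

Run:
```python
from h import *
grab('top');p=grab('wrist'); save(p,'w18.png'); s=grab('scene'); save(s,'s18.png',(260,90,370,230),5)
to(.645,-.3735,.338,2.2)
```

```text
shift cm [ 6.85 -0.38 -0.12] roll -0.11 | now [ 0.6489 -0.3746  0.4065] yaw 2.09 tilt [-0.0014 -0.0003] F [-0.55 -0.56  0.83] g 0.002 t 14.62
```

View pics/s18.png

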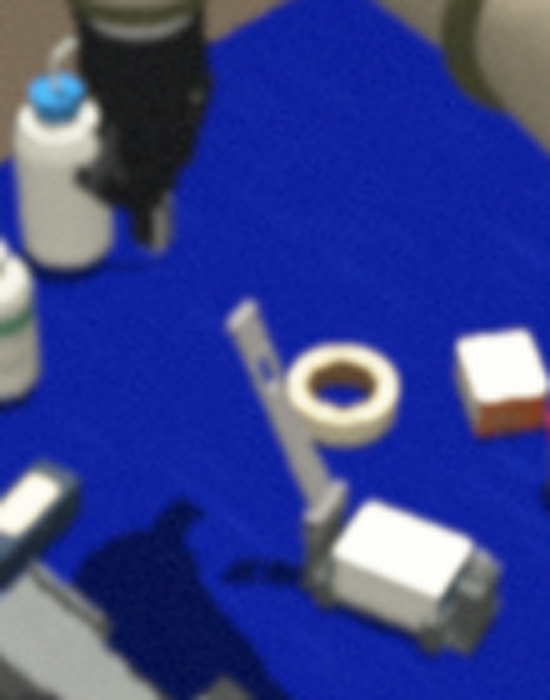

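The gripper is beyond the strap. I'm descending behind it and pushing towards -x.

Emit:
carry_out(
  series=[3,-0.3,0,0,0,6,-0.3,0,0,0,6.8,-0.3,0,0,0,6.8,-2.3,0,0,0,6.8,-4.3,0,0,0,6.8,-6.3,0,0,0,6.8,-8.3,0,0,0,6.8,-9.3,0,0,0],
)

```text
time: 15.28
eef_pos: [0.5544, -0.3786, 0.3414]
orientation: [[0.001, 0.999, 0.035], [-0.002, 0.035, -0.999], [-1.0, 0.001, 0.003]]
contact_force: [1.4, -1.4, 0.9]
grip_width: 0.003
```

Run:
```python
from h import *
p=grab('wrist'); save(p,'w19.png'); s=grab('scene'); save(s,'s19.png',(260,90,370,230),5)
to(.447,-.381,.338,2.2)
```

```text
shift cm [  0.32 -10.77  -0.16] roll -0.24 | now [ 0.5547 -0.3789  0.3413] yaw 1.96 tilt [ 0.0007 -0.0025] F [-0.24 -0.92 -0.05] g -0.002 t 15.38
```

View pics/s19.png

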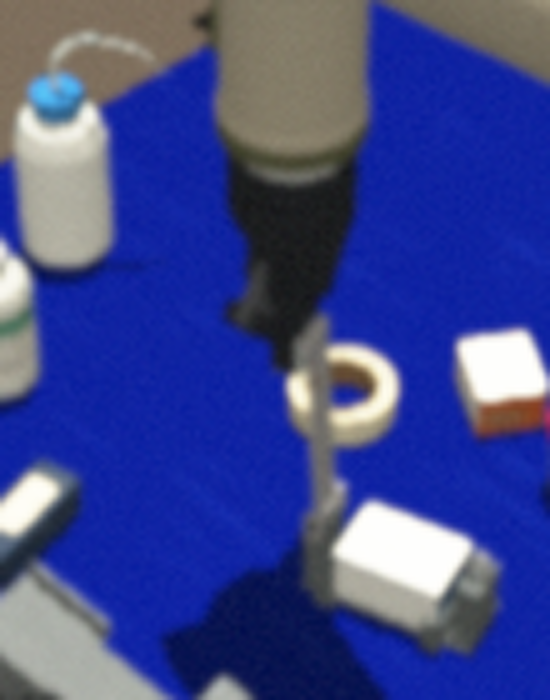

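The strap is now near upright with the fingers behind it. I'm pushing on past vertical.

Emit:
carry_out(
  series=[0.3,-2,-0.15,0,0,0.3,-4,-0.15,0,0,0.3,-6,-0.15,0,0,0.3,-8,-0.15,0,0,0.3,-9.5,-0.15,0,0,0.3,-10.8,-0.15,0,0,0.3,-10.8,-0.15,0,0],
)

```text
time: 15.97
eef_pos: [0.4473, -0.3808, 0.337]
orientation: [[-0.0, 0.999, 0.035], [-0.001, 0.035, -0.999], [-1.0, -0.0, 0.001]]
contact_force: [-0.0, -0.3, 0.4]
grip_width: -0.001
```

Run:
```python
from h import *
s=grab('scene'); save(s,'s20.png',(260,90,370,230),5)
p=grab('wrist'); save(p,'w20.png')
to(.447,-.381,.338,2.2)
for th in (45,35,25,15,8,3,0):
    t=np.radians(th); r=.142+.007*min(1,(50-th)/40); print(th, "x",round(.527-r*np.cos(t)+.011,4),"z",round(.058+r*np.sin(t)+.173,4))
```

```text
shift cm [-0.12 -0.25  0.1 ] roll -0.06 | now [ 0.4495 -0.3799  0.3368] yaw 2.14 tilt [ 0.0009 -0.0006] F [ 0.55  0.07 -0.75] g 0.003 t 16.07
45 x 0.437 z 0.332
35 x 0.4195 z 0.314
25 x 0.4053 z 0.2929
15 x 0.3949 z 0.2693
8 x 0.3905 z 0.2517
3 x 0.3892 z 0.2388
0 x 0.389 z 0.231
```

View pics/s20.png

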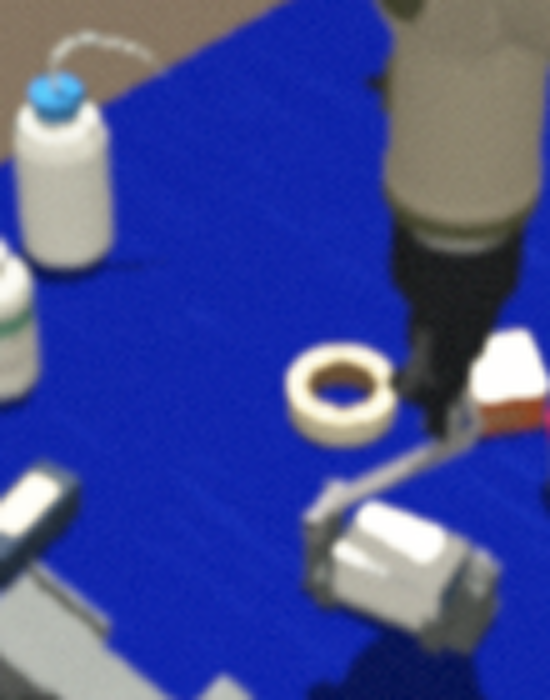

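View pics/w20.png

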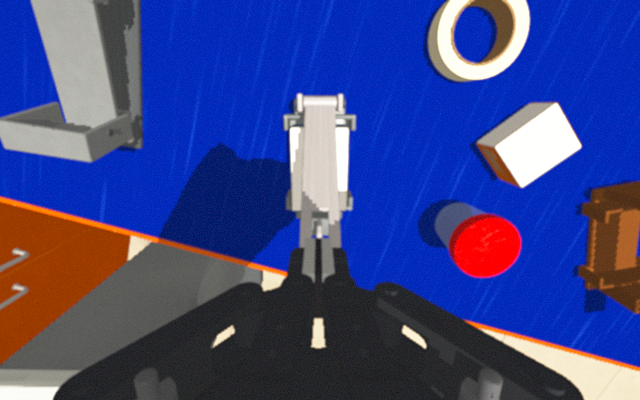

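The strap is following the fingers, at about 50° now. I'm following the arc down.

Emit:
carry_out(
  series=[0.5,-1.2,0.1,0,0,1.4,-2.1,0.1,0,0,2.3,-2.95,0.1,0,0,3.4,-3.7,0.1,0,0,4.4,-4.4,0.1,0,0,5.6,-4.95,0.1,0,0,6.75,-5.4,0.1,0,0,6.75,-5.4,0.1,0,0],
)

```text
time: 16.73
eef_pos: [0.3946, -0.3824, 0.2661]
orientation: [[-0.003, 0.999, 0.038], [0.003, 0.038, -0.999], [-1.0, -0.003, -0.003]]
contact_force: [-0.5, -0.4, -0.2]
grip_width: -0.001
```

Run:
```python
from h import *
s=grab('scene'); save(s,'s21.png',(290,120,370,230),6)
p=grab('wrist'); save(p,'w21.png')
to(.389,-.383,.231,2.2)
```

```text
shift cm [ 3.73 -0.68  0.01] roll 0.0 | now [ 0.3958 -0.3826  0.2683] yaw 2.2 tilt [-0.0003  0.0009] F [-0.24 -0.5   0.4 ] g 0.001 t 16.83
```

View pics/s21.png

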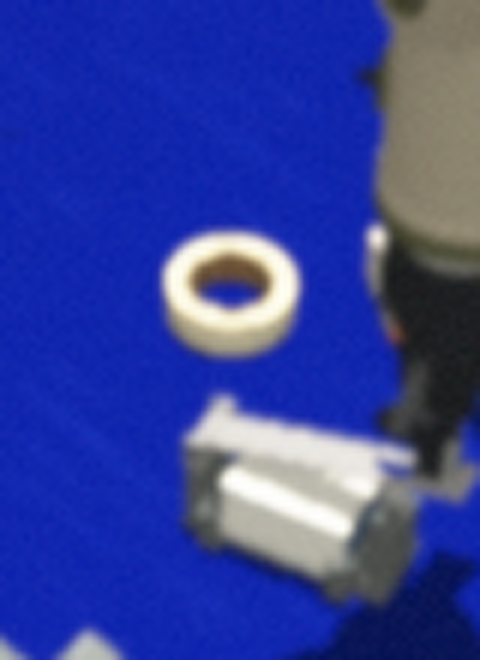

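View pics/w21.png

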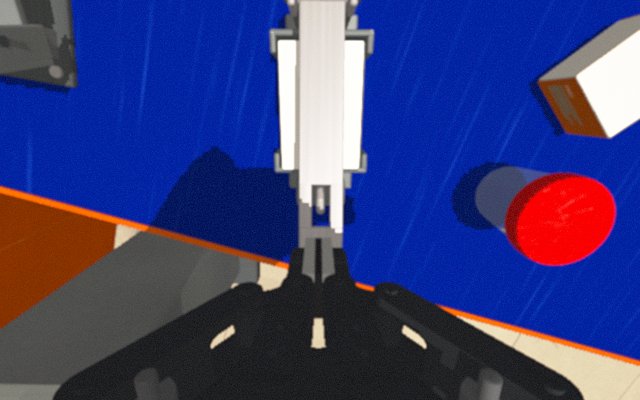

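The strap is at about 15° with the staple lined up in the slot (320,198), fingers on the tab beyond it. I'm pressing down the rest.

Emit:
carry_out(
  series=[0.8,-0.5,0,0,0,1.6,-0.7,0,0,0,2.4,-0.7,0,0,0,3,-0.7,0,0,0,3.5,-0.7,0,0,0,3.8,-0.7,0,0,0,3.9,-0.7,0,0,0,3.9,-0.7,0,0,0],
)

```text
time: 17.5
eef_pos: [0.388, -0.3831, 0.231]
orientation: [[-0.001, 0.999, 0.038], [-0.0, 0.038, -0.999], [-1.0, -0.001, 0.0]]
contact_force: [-7.6, 6.5, 18.9]
grip_width: 0.001
```

```bash
cat > chk.py <<'E'
from h import *
to(.389,-.383,.231,2.2)
p=grab('wrist'); w=cloud(p); import sys
save(p,sys.argv[1])
m=(abs(w[...,1]+.3795-(w[...,0]-.47)*.038)<.009)&(w[...,0]>.42)&(w[...,0]<.51)&(w[...,2]>.045)&(w[...,2]<.1)
q=w[m]; print("strap z(x)",np.polyfit(q[:,0],q[:,2],1),len(q), np.median(q[q[:,0]<.435][:,2]),np.median(q[q[:,0]>.49][:,2]))
E
python3 chk.py w22.png
```

```text
shift cm [-0.   0.1 -0. ] roll -0.04 | now [ 0.388  -0.3831  0.231 ] yaw 2.16 tilt [-0.0008 -0.0001] F [-7.64  6.53 18.93] g 0.001 t 17.5
strap z(x) [0.00065165 0.05828289] 7851 0.05836689156197891 0.0586727996309494
```

View pics/w22.png

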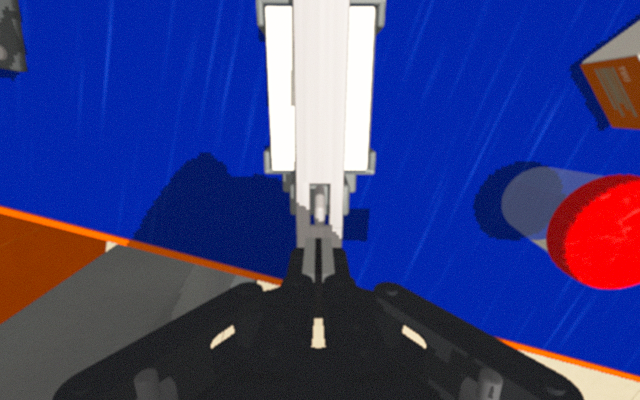

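The strap is level (slope below 0.001, top at 58 mm) with 19 N at the stop, so it is closed. I'm retreating straight up.

Emit:
carry_out(
  series=[-0.8,0,0,0,0,-3,0,0,0,0,-6,0,0,0,0,-9,0,0,0,0,-12,0,0,0,0,-15,0,0,0,0,-15,0,0,0,0,-15,0,0,0,0],
)

```text
time: 18.22
eef_pos: [0.3887, -0.3833, 0.3816]
orientation: [[0.003, 0.999, 0.038], [-0.003, 0.038, -0.999], [-1.0, 0.003, 0.003]]
contact_force: [-0.4, -0.4, 0.0]
grip_width: 0.002
```

```bash
python3 chk.py w23.png
python3 - <<'E'
from h import *
s=grab('scene'); save(s,'s23.png',(290,120,370,230),6); w=cloud(s)
m=(abs(w[...,1]+.3795-(w[...,0]-.47)*.038)<.009)&(w[...,0]>.43)&(w[...,0]<.51)&(w[...,2]>.045)&(w[...,2]<.12); q=w[m]; print("scene strap",np.polyfit(q[:,0],q[:,2],1),np.median(q[:,2]))
p=grab('wrist'); w=cloud(p); Z=w[...,2]; C=p["frame"]
c=(abs(Z-.0485)<.004)&(C.min(2)>140)&(abs(w[...,0]-.47)<.042)&(abs(w[...,1]+.379)<.03); print("carton",cv2.minAreaRect(w[c][:,:2].astype(np.float32)))
m=(Z>.02)&(Z<.034)&(abs(w[...,0]-.47)<.055)&(abs(w[...,1]+.379)<.04); print("walls",cv2.minAreaRect(w[m][:,:2].astype(np.float32)))
for q in ["small_kit","slide_box","tape_roll","specimen_cup","timer"]:
    r=env.regions_of(q,s); print(q,[(round(x["confidence"],2),np.round(np.nanmedian(cloud(s)[x["mask"]],0),3)) for x in r[:2]])
E
```

```text
shift cm [15.06 -0.02 -0.08] roll -0.02 | now [ 0.3887 -0.3833  0.3816] yaw 2.18 tilt [ 0.0032 -0.003 ] F [-0.38 -0.41  0.04] g 0.002 t 18.22
strap z(x) [0.00078162 0.0582698 ] 1875 0.05859541421911166 0.05868104416186598
scene strap [0.00154463 0.05548152] 0.05723799215165071
carton ((0.470172256231308, -0.38047873973846436), (0.07647670805454254, 0.05078313872218132), 1.9400150775909424)
walls ((0.4736231565475464, -0.38072168827056885), (0.09698235243558884, 0.06655649095773697), 1.8310202360153198)
small_kit [(0.74, array([ 0.495, -0.555,  0.031]))]
slide_box [(0.81, array([ 0.706, -0.287,  0.03 ]))]
tape_roll [(0.68, array([ 0.587, -0.51 ,  0.021]))]
specimen_cup [(0.9, array([ 0.401, -0.52 ,  0.061]))]
timer [(0.65, array([0.482, 0.068, 0.017])), (0.49, array([ 0.402, -0.519,  0.062]))]
```

View pics/w23.png

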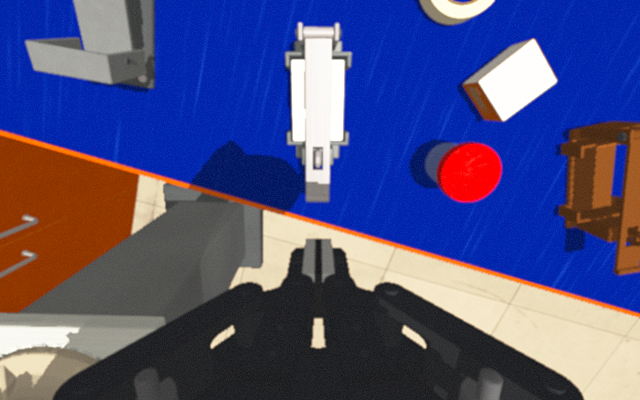

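View pics/s23.png

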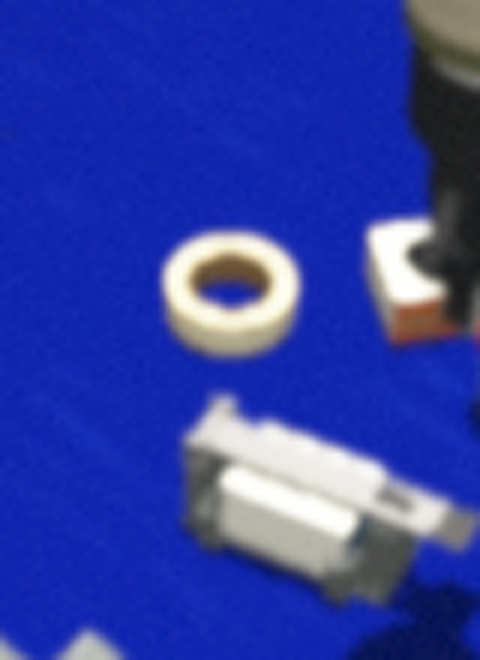

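The strap is level over the staple (slot with staple at (318,157)), the carton is centred beneath it, and the arm is clear. I'm handing in.

```bash
python3 -c "
from h import *
print(env.hand_in())"
```

```text
the job is handed in; nothing more can be done
None
```

The carton is in the grey carrier with the hasp closed over its staple, and I handed the job in after about 18 s of robot time; no verdict is reported.

**What I did:**
- **Freeing it:** I gripped the carton in the chute, slid it about 30 mm up the slope until it was clear of the hood, and lifted it out.
- **Levelling:** I set it down on bare worktop to let it go flat, then gripped it again. This stop was not in your instructions.
- **Placing:** I lowered it into the tray still held and let go.
- **Closing:** I pushed the hasp over with the shut fingers, pressed it down and backed off.

**Last checks:**
- **Hasp:** The strap is level, with a slope under 0.002 rad in both the wrist and scene cameras. Its top is at about 58 mm and the staple stands in its slot.
- **Carton:** It was flat on the tray floor when I let go. Its centre now measures about (0.470, -0.380), within about 2 mm of my best estimate of the tray centre.
- **Arm:** It is clear and the force reads about zero.

**Checks that disagreed or fell short:**
- **Tray centre:** The cameras differ by 2–4 mm on where it is, against the 8 mm allowed.
- **Force at placing:** The wrist reading peaked at about 37 N as the carton met the tray floor. I eased off before letting go.
- **Bystanders:** The four re-measured in full view read within 3 mm of their starts. small_kit, partly hidden by the arm, read about 14 mm off, though nothing touched it. I did not re-measure stain_bottle.

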